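# Clamp a batch of test stones with the ratchet clamp and pin it

## Robot

A 7-joint arm with a two-finger parallel gripper is mounted at the origin on the work surface. World frame = base frame: x ahead of the robot, y to its left, z up, the work surface at z = 0. Lengths are in m, angles in rad, forces in N, time in s.
With the tool pointing down it reaches from about 0.425 to 0.875 m from the base axis. Payload 8.4 kg.
Tool frame: the origin (TCP) lies midway between the tips of the shut fingers; the grasp point (between the pads) lies 19 mm behind it; z points along the fingers, y is the line along which they close (so a half turn about z gives the same grasp; the last joint's range is limited). The gripper opens to 87 mm and grips with 3 to 60 N. Pads are 19 mm wide; open, the fingers measure 117 mm over their backs; the gripper's body (75 mm by 190 mm) begins 51 mm behind the grasp point.
Start: joints at [1.233, 0.333, 0.04, 1.465, -0.013, 1.343, -0.059], TCP at [0.154, -0.632, 0.192] pointing down, gripper open.
Joint ranges: [-2.58, 2.58], [-0.38, 2.09], [-1.3, 1.39], [0.25, 2.4], [-1.5, 4.64], [0.08, 2.09], [-2.65, 2.65]. Speed limits (rad/s): [2.22, 2.22, 2.79, 2.79, 3.14, 3.14, 3.14].

## Interface

Orientations are given as a unit quaternion [w, x, y, z].
In Python, from rig import sensors, eyes, hand_in gives the robot as it stands.
- The arm moves only by the tool send_rows, never from a script. Its argument "increments" is a list of rows, each a list of 7 numbers: the shift along the tool's x, y, z in m, then the turn, a rotation vector about the tool's x, y, z in degrees, then the finger opening in m, from 0 to 0.087. In form: [[tx, ty, tz, rx, ry, rz, jaw], ...]. A call has 1 to 8 rows; each row is the pose to reach, as a shift and turn from the pose commanded when the call began, along the tool's axes at that moment; what a row does not reach only later rows make up. A row lasts 1/8 s, in which the tool goes at most 62.5 mm and 10.7 degrees, less where a joint would pass 70% of its speed; a pose out of reach is approached as far as the arm can. A call with a gripper value outside its range is refused whole. The fingers move at their own pace and stop on an object; the grip force is fixed at half the most. Time passes only in rows, so rows that repeat a pose let the fingers close. It gives the time, the measured TCP pose, the force, the opening and the grip force at its end, in the units of the state.
- sensors.sense(): the state, without advancing time (a new reading comes with each control period).
- eyes.grab_frame(name): name is "side" or "top" or "wrist"; returns (picture, depth): 420x560x3 uint8, red, green, blue; 420x560 float32, m along the optical axis (not along the pixel's ray), 0 where there is no reading.
- eyes.camera_params(name): a dict with "mtx" (3x3 intrinsics, pixels), "rvec" (rotation vector, rad) and "tvec" (3), from world to camera coordinates, as OpenCV has them; the wrist camera has in their place "mount" (4x4, takes a point from camera to tool coordinates, whose origin is the TCP and whose axes are the flange's). Camera axes: x right, y down, z forward; pixel columns grow to the right and rows downward; lengths in m; the calibration is good to about 2 mm. A picture is of the moment at which its call begins: read the wrist's pose just before it. camera_params takes no time and is no camera call.
- hand_in(): hands the job in; it is judged then, once.
The state is a dict: "clock": time; "joints": joint angles; "joint_velocities": joint speeds; "joint_efforts": joint torques, N m; "eef_pos": TCP position; "tool_rot": TCP orientation; "force": force on the tool from outside, world axes, zero at the start; "moment": the same for the moment, N m; "grip_width": opening from 0.0 (shut) to 1.0 (fully open); "gripper_force": force on a finger pad.
Only numpy, scipy, OpenCV 4.12 (cv2) and the standard library are available. Lean on these libraries where they do the work, as an engineer would, in place of code of your own. Each camera call takes 0.05 s, during which the arm holds its last target. There are 200 camera calls.

## Task

Set up the small test stones for graining: stand every small stone on the bench in one row on the bed of the clamp, square and side by side between the stop and the jaw, then pump the ratchet handle to and fro until the jaw has closed the row up tight, with no gaps. Lock it by dropping the lock pin through the fork and the drawbar until its collar is home, and finish with the handle swung right back against its rear stop. Leave the plate, the jar and the dryer where they are.

Things in the scene. Friction and masses are not known exactly. Their poses are not given: they have to be found in the camera images.
- jig: The graining clamp, a fixed dark steel frame about 500 mm long across the bench. Origin on the bench under its centre line; x across the bed (away from the robot within 0.15 rad), y the clamping direction from jaw to stop, z up. The flat bed (120 mm wide, no side walls, top 12 mm above the bench) takes the stones between jaw and stop; two scribed lines 72 mm apart mark the row.
- stop_face (a point): Foot of the face of the fixed aluminium stop block (70 mm wide, 22 mm thick, 30 mm high above the bed) at the +y end of the bed; on the bed and on the clamp's centre line (clamp y = 200 mm, 12 mm above the bench); axes as the clamp's. The stones go on its -y side.
- jaw_face (a point): Sliding aluminium jaw, 66 mm wide, 25 mm thick, top 42 mm above the bench; moves only when the handle is pumped. The point is the foot of its pressing face, 12 mm above the bench on the clamp's centre line; axes as the clamp's. The face looks to clamp +y; the block reaches 25 mm back from there. A flat steel drawbar 30 mm wide with three lock-pin slots runs back from it through the fork.
- jaw (a joint): Travel of jaw and drawbar, m, 0 as found, growing towards the stop, at most 0.16. It cannot be drawn back and stays where left. The room between jaw and stop faces is 190 mm minus this: tight on 4 stones (40 mm each) it reads about 0.03, on 3 stones 0.07, on 2 stones 0.11, and just there (within about 3 mm) a slot of the drawbar lies under the fork's hole.
- lever (a joint): Pump handle angle, rad: 0 at the rear stop, 0.60 at the forward stop (towards clamp +y); swings level. Forward strokes turn the ratchet: a full one moves the jaw one tooth, 10 mm; going back 0.45 rad or more catches the next tooth, the jaw stays. About 3 N at the grip; stays where left. With the row tight the jaw stays and the pawl slips with a click at about 5 N, harmlessly.
- handle (a point): Point on the axis of the handle's black upright round grip, 26 mm across, 98 mm above the bench, a good height to hold it from above: the grip stands from 66 to 120 mm on the end of a flat green arm, 150 mm from the axle.
- axle (a point): Point on the upright axle of handle and ratchet wheel, at the height of handle; axes as the clamp's. Seen from it the handle lies 0.30 rad to the clamp's -y side of the direction clamp -x at handle value 0, and 0.30 rad to the +y side at 0.60. The wheel is 94 mm across, its top 56 mm above the bench.
- pin_hole (a point): Centre of the mouth of the lock-pin hole, 16 x 16 mm, in the fork's upper plate, 40 mm above the bench; axes as the clamp's. The plate is 70 mm (x) by 44 mm (y); under it lie the drawbar (slots 16 mm in x, 19 mm in y) and a lower plate with the same hole. The pin passes only with a slot under the hole; home, its collar rests on the plate, its tip 36 mm below this point.
- pin: Lock pin, 86 mm long, standing in the stand: steel shank 12 mm thick and 36 mm long with chamfered tip, collar 28 mm across and 5 mm thick, then a black round grip 22 mm across and 45 mm long. Origin at the tip, z up along the pin (grip from 41 to 86 mm). 0.12 kg.
- stand: Wooden block 75 x 75 x 45 mm, fixed to the bench, with a hole of 15 mm in its middle where the pin stands. Origin under its centre.
- stone1: Small grey limestone test stone, a block of 66 mm (its x) by 40 mm (its y) by 32 mm high, about 0.22 kg; all alike, 2 to 4 of them there. Origin at the centre of its underside, z up. In the clamp its 66 mm side lies across the bed (along clamp x, either way round), its 40 mm side along the row; it can be gripped over the 66 mm.
- stone2: Small grey limestone test stone, a block of 66 mm (its x) by 40 mm (its y) by 32 mm high, about 0.22 kg; all alike, 2 to 4 of them there. Origin at the centre of its underside, z up. In the clamp its 66 mm side lies across the bed (along clamp x, either way round), its 40 mm side along the row; it can be gripped over the 66 mm.
- stone3: Small grey limestone test stone, a block of 66 mm (its x) by 40 mm (its y) by 32 mm high, about 0.22 kg; all alike, 2 to 4 of them there. Origin at the centre of its underside, z up. In the clamp its 66 mm side lies across the bed (along clamp x, either way round), its 40 mm side along the row; it can be gripped over the 66 mm.
- stone4: Small grey limestone test stone, a block of 66 mm (its x) by 40 mm (its y) by 32 mm high, about 0.22 kg; all alike, 2 to 4 of them there. Origin at the centre of its underside, z up. In the clamp its 66 mm side lies across the bed (along clamp x, either way round), its 40 mm side along the row; it can be gripped over the 66 mm.
- ink_plate: White china plate, 170 mm across, bystander: leave alone. Origin under its centre.
- jar: Glass jar, 76 mm across and 100 mm high, bystander: leave alone. Origin under its centre.
- dryer: Orange hand dryer, about 180 mm long, lying on the bench, bystander: leave alone. Origin under its body.
Things that resemble listed ones, but are neither listed nor needed, are in the scene too. What is shaped like the stone4 but blue, brown or red is not meant.

How it is judged:
By the outcome, as a careful person would: the job done as asked, in the order asked, and still so for the second after the job is handed in, with the robot touching nothing.
Of stone1, stone2, stone3, stone4 only 2 to 4 are there at a start; the rules pass over those that are not, and their reading is None.
At some moment in a run one of stone1, stone2, stone3, stone4 may be knocked a few centimetres aside while the robot is not near it.
It also fails if it takes over 200 s, if anything falls off the work surface, if the arm or the gripper's body presses on something with over 40 N, if the wrist force passes 120 N, or if a joint passes its speed limit or range.

## Working session

There is one attempt and no reset: what is moved stays moved. The work goes in short steps, Python scripts to look and compute and a tool call to move; the robot and the scene stay as the last step left them, time stands still between calls to the robot, and variables do not carry over. Pictures are saved under pics/ and viewed, at most 14 in all, crops included, and the job is handed in when it is done.

Besides the shell and the picture viewer there is one more tool, called after "Emit:" by a JSON object that holds its "method" and its "body". send_rows: Moves the arm, as the interface text tells. Its arguments: {"type":"object","properties":{"increments":{"type":"array","items":{"type":"array","items":{"type":"number"}}}},"required":["increments"]}

```bash
mkdir -p pics; ls; cat > h.py <<'E'
import numpy as np, cv2
from rig import sensors, eyes
def R_of(q):
    w,x,y,z=q
    from scipy.spatial.transform import Rotation as R
    return R.from_quat([x,y,z,w]).as_matrix()
def grab(n):
    s=sensors.sense(); p,d=eyes.grab_frame(n); c=eyes.camera_params(n)
    K=np.array(c["mtx"])
    if "rvec" in c:
        Rw=cv2.Rodrigues(np.array(c["rvec"],float))[0]; t=np.array(c["tvec"],float).ravel()
        Rc=Rw.T; o=-Rw.T@t
    else:
        M=np.array(c["mount"]); T=np.eye(4); T[:3,:3]=R_of(s["tool_rot"]); T[:3,3]=s["eef_pos"]; T=T@M
        Rc=T[:3,:3]; o=T[:3,3]
    return p,d,(K,Rc,o)
def ray(uv,z,c):
    K,Rc,o=c; uv=np.atleast_2d(np.array(uv,float))
    d=np.c_[(uv[:,0]-K[0,2])/K[0,0],(uv[:,1]-K[1,2])/K[1,1],np.ones(len(uv))]@Rc.T
    return o+d*((z-o[2])/d[:,2])[:,None]
def cloud(d,c):
    K,Rc,o=c; v,u=np.indices(d.shape)
    P=np.stack([(u-K[0,2])/K[0,0]*d,(v-K[1,2])/K[1,1]*d,d],-1)@Rc.T+o
    P[d==0]=np.nan
    return P
def proj(P,c):
    K,Rc,o=c; q=(np.atleast_2d(P)-o)@Rc; q=q@K.T; return q[:,:2]/q[:,2:]
def save(n,p): cv2.imwrite("pics/"+n,p[...,::-1])
E
python3 - <<'E'
from h import *
s=sensors.sense(); print(s)
for n in("top","side"):
    p,d,c=grab(n); save(n+"0.png",p); np.savez(n+"0.npz",p=p,d=d,K=c[0],R=c[1],o=c[2]); print(n,c)
E
```

```text
pics
{'clock': 0.0, 'joints': array([ 1.23278976,  0.33392122,  0.03988366,  1.46629237, -0.01339404,
        1.34329162, -0.05849277]), 'joint_velocities': array([ 0.00060728,  0.00053052,  0.00029549,  0.00081752, -0.0007244 ,
       -0.00083096, -0.00053434]), 'joint_efforts': array([-1.08585613e-03, -6.56369305e+01,  1.33478846e+00, -4.03799486e+01,
       -5.98009257e-02,  4.51374741e-02,  1.82694971e-04]), 'eef_pos': array([ 0.15358709, -0.63105065,  0.19104246]), 'tool_rot': array([-8.07995972e-04,  9.92880643e-01,  1.19110663e-01, -1.57911893e-04]), 'force': array([ 0.21223659,  0.15366651, -0.013862  ]), 'moment': array([ 0.05616588, -0.0465026 , -0.05300997]), 'gripper_force': 0.0, 'grip_width': 1.0014056168911232}
top (array([[418.32417069,   0.        , 270.634016  ],
       [  0.        , 418.32417069, 208.80656337],
       [  0.        ,   0.        ,   1.        ]]), array([[ 0.01213336, -0.98919564,  0.14609848],
       [-0.99992382, -0.01167209,  0.00401412],
       [-0.00226547, -0.14613606, -0.98926191]]), array([0.37478267, 0.01079782, 1.22395281]))
side (array([[427.53559923,   0.        , 281.71090861],
       [  0.        , 427.53559923, 205.5553158 ],
       [  0.        ,   0.        ,   1.        ]]), array([[ 0.97033464, -0.11676118,  0.21170147],
       [-0.24171315, -0.45025489,  0.8595611 ],
       [-0.00504375, -0.88523294, -0.46512063]]), array([ 0.27655752, -0.91793546,  0.61327463]))
```

View pics/top0.png

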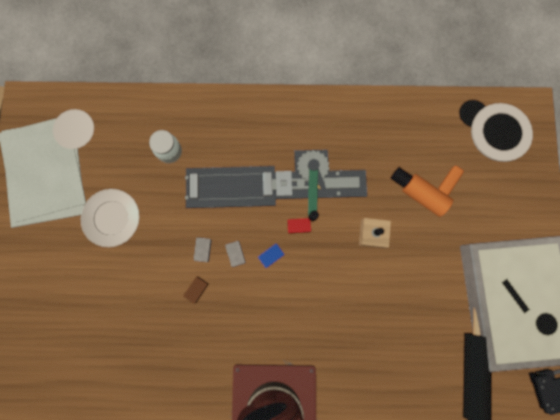

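View pics/side0.png

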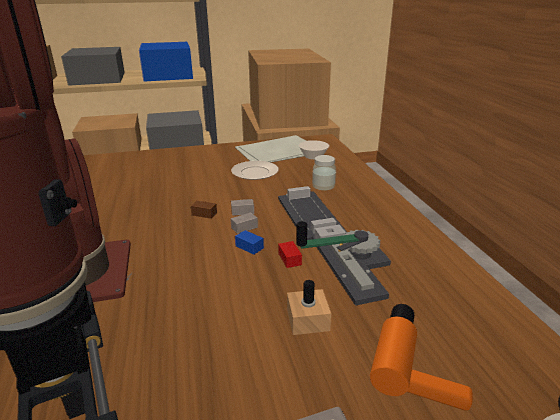

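The top view shows two grey stones at (203,250) and (235,254). The blue (271,256), red (299,226) and brown (196,290) blocks are decoys. The clamp has its stop at (193,186), jaw at (267,184), fork at (284,184), axle at (313,165) and handle grip at (313,216). The pin is at (379,231) in the stand.

```bash
python3 - <<'E'
from h import *
z=np.load("top0.npz"); p,d=z['p'],z['d']; c=(z['K'],z['R'],z['o'])
save("topcrop.png",cv2.resize(p[130:310,170:410],None,fx=3.3,fy=3.3,interpolation=cv2.INTER_CUBIC)[:600,:800])
P=cloud(d,c)
hsv=cv2.cvtColor(p,cv2.COLOR_RGB2HSV)
print(np.nanmedian(P[300:320,150:180,2]))
def comps(m,lo,hi,zz,name):
    n,l,st,ce=cv2.connectedComponentsWithStats(m.astype(np.uint8))
    for i in range(1,n):
        if st[i,4]<lo or st[i,4]>hi: continue
        ct=cv2.findContours((l==i).astype(np.uint8),cv2.RETR_EXTERNAL,cv2.CHAIN_APPROX_NONE)[0][0][:,0].astype(float)
        w=ray(ct,zz,c)[:,:2].astype(np.float32)
        r=cv2.minAreaRect(w*1000)
        print(name,ce[i].round(1),st[i,4],"z",np.nanmedian(P[l==i][:,2]).round(4),"rect",np.round(r[0],1),np.round(r[1],1),round(r[2],1),"ctr",ray(ce[i],zz,c)[0].round(4))
roi=np.zeros(p.shape[:2],bool); roi[130:320,170:410]=1
S,V=hsv[...,1],hsv[...,2]
grey=(S<45)&(V>105)&roi
hz=P[...,2]
comps(grey&(abs(hz-.032)<.008)&(np.indices(grey.shape)[0]>225),80,2000,.032,"stone")
comps(grey&(np.indices(grey.shape)[0]<225),60,3000,.042,"alu")
dark=(V<105)&(S<110)&roi&(np.indices(grey.shape)[0]<225)
comps(dark,300,10000,.012,"bed")
comps((hsv[...,0]>60)&(hsv[...,0]<95)&(S>110)&roi,50,5000,.06,"arm")
comps((V<45)&roi,20,3000,.12,"black")
comps((abs(hz-.045)<.006)&roi&(np.indices(grey.shape)[1]>350)&(np.indices(grey.shape)[0]>212),100,3000,.045,"stand")
for uv in[(313,216),(379,231),(193,186),(267,184),(284,184),(313,165)]: print(uv,P[uv[1],uv[0]].round(4))
E
```

```text
-0.0007387620735594957
stone [202.  249.4] 285 z 0.031 rect [432. 209.] [38.2 60.3] 87.0 ctr [0.432  0.2092 0.032 ]
stone [234.9 253.5] 278 z 0.0312 rect [421.8 115.5] [61.  36.6] 18.0 ctr [0.4214 0.1153 0.032 ]
alu [173.1 146.4] 156 z 0.0732 rect [732.1 300.3] [72.7 23.4] 2.7 ctr [0.7304 0.3028 0.042 ]
alu [304.3 176.8] 1723 z 0.0389 rect [660.  -94.4] [124.7 280.6] 7.7 ctr [ 0.6441 -0.0806  0.042 ]
alu [192.5 185.2] 237 z 0.04 rect [613.5 244.3] [75.9 31.8] 2.4 ctr [0.6153 0.2414 0.042 ]
bed [333.9 185.8] 1253 z 0.0147 rect [ 613.8 -174.5] [180.1 180.4] 88.8 ctr [ 0.6246 -0.1701  0.012 ]
bed [234.6 187.7] 3316 z 0.0109 rect [620.6  85.1] [120.9 362.7] 2.4 ctr [0.6155 0.1228 0.012 ]
black [400.9 176.9] 196 z 0.0499 rect [ 629.  -335.3] [41.3 36.4] 55.6 ctr [ 0.6288 -0.335   0.12  ]
black [313.2 215.3] 53 z 0.1188 rect [521.8 -98.3] [16.9 22.9] 45.5 ctr [ 0.5216 -0.0981  0.12  ]
black [378.2 231.4] 29 z 0.0924 rect [ 481.6 -270.2] [10.5 20.4] 26.9 ctr [ 0.4808 -0.2701  0.12  ]
stand [375.4 232.2] 622 z 0.0442 rect [ 486.3 -281.9] [75.9 75.1] 84.3 ctr [ 0.4856 -0.2811  0.045 ]
(313, 216) [ 0.52   -0.0978  0.1189]
(379, 231) [ 0.4844 -0.2789  0.0935]
(193, 186) [0.6132 0.2401 0.0416]
(267, 184) [0.6211 0.0269 0.0438]
(284, 184) [ 0.6251 -0.0224  0.0272]
(313, 165) [ 0.6721 -0.103   0.0695]
```

View pics/topcrop.png

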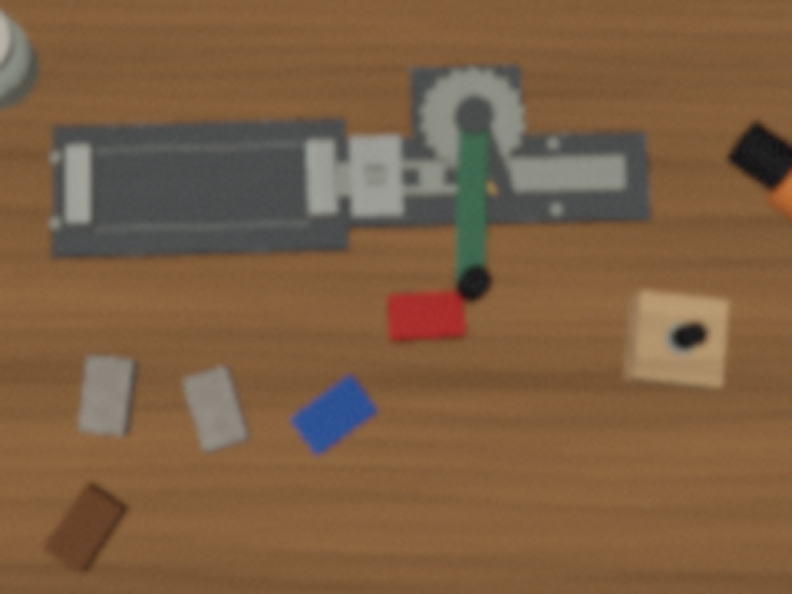

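The enlarged crop confirms two grey stones: A at crop (107,396), long axis about −3°, and B at crop (214,408), long axis about +18°. The other blocks are red, blue and brown. I'll move towards the stones and write a move helper.

Emit:
{"method": "send_rows", "body": {"increments": [[0.475,-0.277,-0.108,0,0,-78.3,0.087],[0.475,-0.277,-0.108,0,0,-78.3,0.087],[0.475,-0.277,-0.108,0,0,-78.3,0.087],[0.475,-0.277,-0.108,0,0,-78.3,0.087],[0.475,-0.277,-0.108,0,0,-78.3,0.087],[0.475,-0.277,-0.108,0,0,-78.3,0.087],[0.475,-0.277,-0.108,0,0,-78.3,0.087],[0.475,-0.277,-0.108,0,0,-78.3,0.087]]}}

```text
clock: 1.1
eef_pos: [0.508, -0.2897, 0.2885]
tool_rot: [-0.0, 0.694, 0.72, -0.0]
force: [-0.2, -0.5, -0.3]
grip_width: 0.993
gripper_force: 0.0
```

```bash
cat >> h.py <<'E'
def go(x,y,z,yaw):
    """increments to a vertical tool at x,y,z whose tool y points at yaw (deg)"""
    from scipy.spatial.transform import Rotation as Ro
    s=sensors.sense(); R=R_of(s["tool_rot"]); a=np.radians(yaw)
    yy=np.array([np.cos(a),np.sin(a),0]); zz=np.array([0,0,-1.]); T=np.c_[np.cross(yy,zz),yy,zz]
    print("go",(R.T@(np.array([x,y,z])-s["eef_pos"])).round(4).tolist(),np.degrees(Ro.from_matrix(R.T@T).as_rotvec()).round(2).tolist())
def st():
    s=sensors.sense(); R=R_of(s["tool_rot"])
    print("t",round(s["clock"],2),"pos",s["eef_pos"].round(4),"yaw",np.degrees(np.arctan2(R[1,1],R[0,1])).round(2),"F",s["force"].round(1),"w",round(s["grip_width"]*.087,4),"gf",round(s["gripper_force"],1))
E
python3 -c "
from h import *
st(); go(.50,.15,.32,2); print(eyes.camera_params('wrist'))"
```

```text
t 1.1 pos [ 0.508  -0.2897  0.2885] yaw 2.17 F [-0.2 -0.5 -0.3] w 0.0864 gf 0.0
go [0.4397, 0.0087, -0.0315] [-0.02, -0.0, 0.17]
{'mtx': array([[372.52633994,   0.        , 276.25410029],
       [  0.        , 372.52633994, 206.14170452],
       [  0.        ,   0.        ,   1.        ]]), 'mount': array([[ 1.89349024e-04, -9.67377702e-01, -2.53338401e-01,
         6.92018398e-02],
       [ 9.99999720e-01, -3.66435846e-07,  7.48814442e-04,
         3.93957323e-04],
       [-7.24479226e-04, -2.53338471e-01,  9.67377431e-01,
        -1.92797354e-01],
       [ 0.00000000e+00,  0.00000000e+00,  0.00000000e+00,
         1.00000000e+00]])}
```

Emit:
{"method": "send_rows", "body": {"increments": [[0.42,0.02,-0.03,0,0,0,0.087],[0.42,0.02,-0.03,0,0,0,0.087],[0.42,0.02,-0.03,0,0,0,0.087],[0.42,0.02,-0.03,0,0,0,0.087],[0.42,0.02,-0.03,0,0,0,0.087],[0.42,0.02,-0.03,0,0,0,0.087],[0.42,0.02,-0.03,0,0,0,0.087],[0.42,0.02,-0.03,0,0,0,0.087]]}}

```text
clock: 2.1
eef_pos: [0.5115, 0.1338, 0.3185]
tool_rot: [-0.001, 0.692, 0.722, 0.0]
force: [0.4, -0.2, -0.3]
grip_width: 1.0
gripper_force: 0.0
```

Emit:
{"method": "send_rows", "body": {"increments": [[0,0,0,0,0,0,0.087],[0,0,0,0,0,0,0.087],[0,0,0,0,0,0,0.087]]}}

```text
clock: 2.48
eef_pos: [0.5128, 0.128, 0.3182]
tool_rot: [0.0, 0.696, 0.718, -0.0]
force: [0.2, 0.6, 0.2]
grip_width: 0.997
gripper_force: 0.0
```

```bash
python3 - <<'E'
from h import *
st(); p,d,c=grab("wrist"); save("w0.png",p); np.savez("w0.npz",p=p,d=d,K=c[0],R=c[1],o=c[2])
E
```

```text
t 2.48 pos [0.5128 0.128  0.3182] yaw 1.86 F [0.2 0.6 0.2] w 0.0867 gf 0.0
```

View pics/w0.png

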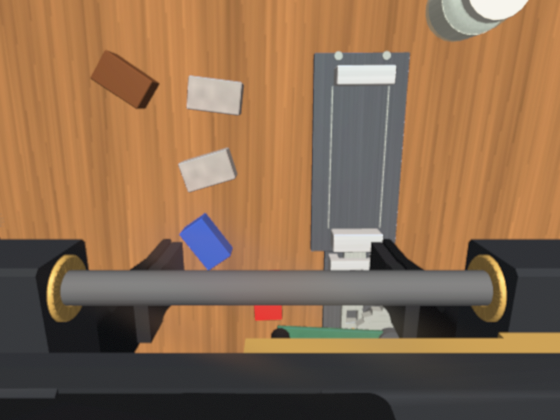

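The wrist view shows stone A at (215,95), stone B at (207,170), the stop at (366,75), the jaw at (357,240), and the bed edges near columns 313 and 407.

```bash
cat > m.py <<'E'
from h import *
def stones(p,d,c,box):
    P=cloud(d,c); hsv=cv2.cvtColor(p,cv2.COLOR_RGB2HSV); x0,y0,x1,y1=box
    m=(hsv[...,1]<70)&(hsv[...,2]>110)&(abs(P[...,2]-.032)<.004); k=np.zeros_like(m); k[y0:y1,x0:x1]=1
    n,l,s,ce=cv2.connectedComponentsWithStats((m&k).astype(np.uint8))
    for i in range(1,n):
        if s[i,4]<400: continue
        ct=cv2.findContours((l==i).astype(np.uint8),3-3,cv2.CHAIN_APPROX_NONE)[0][0][:,0]
        r=cv2.minAreaRect((ray(ct,.032,c)[:,:2]*1000).astype(np.float32))
        print("stone",ce[i].round(0),np.round(r[0],1),np.round(r[1],1),round(r[2],1),"mean",P[l==i].mean(0).round(4))
E
python3 - <<'E'
from m import *
z=np.load("w0.npz"); p,d=z['p'],z['d']; c=(z['K'],z['R'],z['o'])
stones(p,d,c,(150,50,260,220))
P=cloud(d,c); hsv=cv2.cvtColor(p,cv2.COLOR_RGB2HSV); g=p.astype(int).sum(2)/3
print("bench z",np.nanmedian(P[60:200,270:300,2]),"bed z",np.nanmedian(P[100:200,340:370,2]))
L=[];Rr=[]
S=hsv[...,1].astype(int)
for v in range(70,222,4):
    r=np.where(S[v,290:430]<90)[0]+290
    L.append(r.min());Rr.append(r.max()+1)
v=np.arange(70,222,4)
for n,e in(("L",L),("R",Rr)):
    w=ray(np.c_[e,v],.012,c); f=np.polyfit(w[:,1],w[:,0],1); rs=w[:,0]-np.polyval(f,w[:,1]); k=abs(rs)<.003
    f=np.polyfit(w[k,1],w[k,0],1); print(n,"x=%.4f*y+%.4f"%tuple(f),"ang",np.degrees(np.arctan(-f[0])).round(2),k.sum(), "row0/-1",w[0].round(4),w[-1].round(4))
# stop top & jaw top by height 42 mm
m=(abs(P[...,2]-.042)<.004)&(S<60)&(hsv[...,2]>120)
for nm,b in(("stop",(330,55,405,95)),("jaw",(325,225,390,252))):
    k=np.zeros_like(m);k[b[1]:b[3],b[0]:b[2]]=1; q=(m&k).astype(np.uint8)
    n,l,s,ce=cv2.connectedComponentsWithStats(q); i=1+np.argmax(s[1:,4])
    ct=cv2.findContours((l==i).astype(np.uint8),0,cv2.CHAIN_APPROX_NONE)[0][0][:,0]
    r=cv2.minAreaRect((ray(ct,.042,c)[:,:2]*1000).astype(np.float32)); print(nm,np.round(r[0],1),np.round(r[1],1),round(r[2],1),s[i])
E
```

```text
stone [214.  95.] [434.  210.5] [39.  65.8] 84.8 mean [0.4338 0.2108 0.0321]
stone [207. 170.] [423.6 116.4] [66.  39.1] 18.5 mean [0.4236 0.1165 0.032 ]
bench z 0.0001951078313768284 bed z 0.012254419276725048
L x=-0.0404*y+0.5666 ang 2.31 38 row0/-1 [0.5574 0.2459 0.012 ] [0.5645 0.051  0.012 ]
R x=-0.0402*y+0.6869 ang 2.3 38 row0/-1 [0.6774 0.2498 0.012 ] [0.6846 0.0549 0.012 ]
stop [616.8 239.8] [69.8 21.4] 1.9 [ 337   65   59   20 1120]
jaw [625.   27.7] [65.6 24.1] 1.9 [333 234  50  18 772]
```

```bash
python3 -c "
from h import *
go(.434,.2105,.10,-5.2)"
```

```text
go [0.0848, -0.0759, 0.2183] [-0.01, 0.01, 7.08]
```

Emit:
{"method": "send_rows", "body": {"increments": [[0.085,-0.076,0.218,0,0,7.1,0.087],[0.085,-0.076,0.218,0,0,7.1,0.087],[0.085,-0.076,0.218,0,0,7.1,0.087],[0.085,-0.076,0.218,0,0,7.1,0.087],[0.085,-0.076,0.218,0,0,7.1,0.087],[0.085,-0.076,0.218,0,0,7.1,0.087],[0.085,-0.076,0.218,0,0,7.1,0.087]]}}

```text
clock: 3.4
eef_pos: [0.4354, 0.2114, 0.1018]
tool_rot: [0.001, 0.739, 0.674, 0.001]
force: [-0.3, -1.3, -0.2]
grip_width: 1.002
gripper_force: 0.0
```

```bash
python3 -c "
from m import *
st()
p,d,c=grab('wrist'); stones(p,d,c,(0,0,560,420)); go(.434,.2105,.004,-5.2)"
```

```text
t 3.4 pos [0.4354 0.2114 0.1018] yaw -5.22 F [-0.3 -1.3 -0.2] w 0.0872 gf 0.0
stone [272. 206.] [433.2 211.5] [39.9 65.1] 84.7 mean [0.4332 0.2118 0.032 ]
stone [270. 322.] [422.9 117.7] [68.  37.7] 12.6 mean [0.4222 0.1174 0.032 ]
go [-0.0011, -0.0014, 0.0977] [0.13, -0.05, -0.01]
```

Emit:
{"method": "send_rows", "body": {"increments": [[0,-0.002,0.06,0,0,0,0.087],[0,-0.002,0.097,0,0,0,0.087],[0,-0.002,0.097,0,0,0,0.087],[0,-0.002,0.097,0,0,0,0.06],[0,-0.002,0.097,0,0,0,0.05],[0,-0.002,0.097,0,0,0,0.05],[0,-0.002,0.097,0,0,0,0.05],[0,-0.002,0.097,0,0,0,0.05]]}}

```text
clock: 4.45
eef_pos: [0.4318, 0.2118, 0.0035]
tool_rot: [0.0, 0.738, 0.675, 0.0]
force: [-0.2, -0.3, -0.1]
grip_width: 0.592
gripper_force: 0.0
```

Emit:
{"method": "send_rows", "body": {"increments": [[0,0,-0.03,0,0,0,0.05],[0,0,-0.08,0,0,0,0.05],[0,0,-0.08,0,0,0,0.05],[0,0,-0.08,0,0,0,0.05]]}}

```text
clock: 4.95
eef_pos: [0.4316, 0.2115, 0.0831]
tool_rot: [0.0, 0.738, 0.675, -0.0]
force: [-0.4, 0.2, 0.6]
grip_width: 0.579
gripper_force: 0.0
```

```bash
python3 -c "
from m import *
st()
go(.618,.2069,.085,2.3)"
```

```text
t 4.95 pos [0.4316 0.2115 0.0831] yaw -5.14 F [-0.4  0.2  0.6] w 0.0504 gf 0.0
go [0.0121, 0.1861, -0.0019] [0.0, 0.02, -7.44]
```

Opening reached 50 mm with no force, so nothing is held. I'll look.

```bash
python3 -c "
from m import *
p,d,c=grab('wrist'); stones(p,d,c,(0,0,560,420)); save('w1.png',p)
p,d,c=grab('top');stones(p,d,c,(170,220,260,320)) "
```

```text
stone [278. 213.] [433.  211.5] [39.6 65. ] 84.9 mean [0.4331 0.2117 0.032 ]
stone [279. 324.] [423.5 129.3] [25.7 72.2] 84.8 mean [0.4266 0.1265 0.0319]
```

View pics/w1.png

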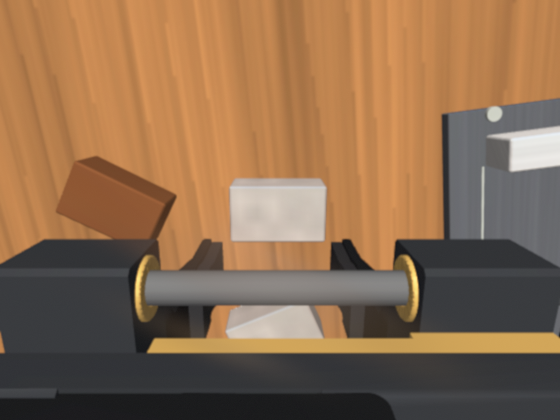

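```bash
python3 - <<'E'
from h import *
s=sensors.sense(); p,d,c=grab("wrist"); R=R_of(s["tool_rot"])
P=cloud(d,c); T=(P-s["eef_pos"])@R
for v in range(225,345,8):
    print(v,[ (u,*(T[v,u]*1000).round(0)) for u in (200,215,340,350)])
m=(T[...,2]>-.06)&(T[...,2]<.03)&(abs(T[...,0])<.04)&(abs(T[...,1])<.09)
q=T[m]; print(m.sum(), q.min(0) if len(q) else 0,q.max(0) if len(q) else 0)
for n in("top","side"):
    p,d,c=grab(n); print(n,proj(s["eef_pos"],c))
    u,v=proj(s["eef_pos"],c)[0].astype(int)
    if n=="side": save("s1.png",cv2.resize(p[max(0,v-110):v+70,max(0,u-120):u+120],None,fx=3.3,fy=3.3))
E
```

```text
225 [(200, np.float64(-18.0), np.float64(-58.0), np.float64(83.0)), (215, np.float64(-18.0), np.float64(-47.0), np.float64(82.0)), (340, np.float64(-18.0), np.float64(50.0), np.float64(82.0)), (350, np.float64(-18.0), np.float64(58.0), np.float64(83.0))]
233 [(200, np.float64(-25.0), np.float64(-59.0), np.float64(83.0)), (215, np.float64(-24.0), np.float64(-47.0), np.float64(82.0)), (340, np.float64(-25.0), np.float64(50.0), np.float64(83.0)), (350, np.float64(-24.0), np.float64(58.0), np.float64(82.0))]
241 [(200, np.float64(-31.0), np.float64(-59.0), np.float64(83.0)), (215, np.float64(-31.0), np.float64(-47.0), np.float64(82.0)), (340, np.float64(-31.0), np.float64(51.0), np.float64(83.0)), (350, np.float64(11.0), np.float64(34.0), np.float64(-33.0))]
249 [(200, np.float64(11.0), np.float64(-32.0), np.float64(-43.0)), (215, np.float64(10.0), np.float64(-26.0), np.float64(-40.0)), (340, np.float64(10.0), np.float64(28.0), np.float64(-39.0)), (350, np.float64(11.0), np.float64(32.0), np.float64(-44.0))]
257 [(200, np.float64(12.0), np.float64(-30.0), np.float64(-53.0)), (215, np.flo
[... 2195 characters left out ...]
p.float64(26.0), np.float64(-79.0))]
329 [(200, np.float64(-4.0), np.float64(-26.0), np.float64(-80.0)), (215, np.float64(-109.0), np.float64(-51.0), np.float64(82.0)), (340, np.float64(-109.0), np.float64(54.0), np.float64(83.0)), (350, np.float64(-3.0), np.float64(26.0), np.float64(-80.0))]
337 [(200, np.float64(-7.0), np.float64(-26.0), np.float64(-80.0)), (215, np.float64(-116.0), np.float64(-51.0), np.float64(82.0)), (340, np.float64(-117.0), np.float64(54.0), np.float64(83.0)), (350, np.float64(-7.0), np.float64(26.0), np.float64(-80.0))]
1641 [-0.00971155 -0.03446546 -0.05999725] [ 0.0119207   0.03562224 -0.02955711]
top [[198.14843205 248.84393033]]
side [[240.51022896 186.24461187]]
```

View pics/s1.png

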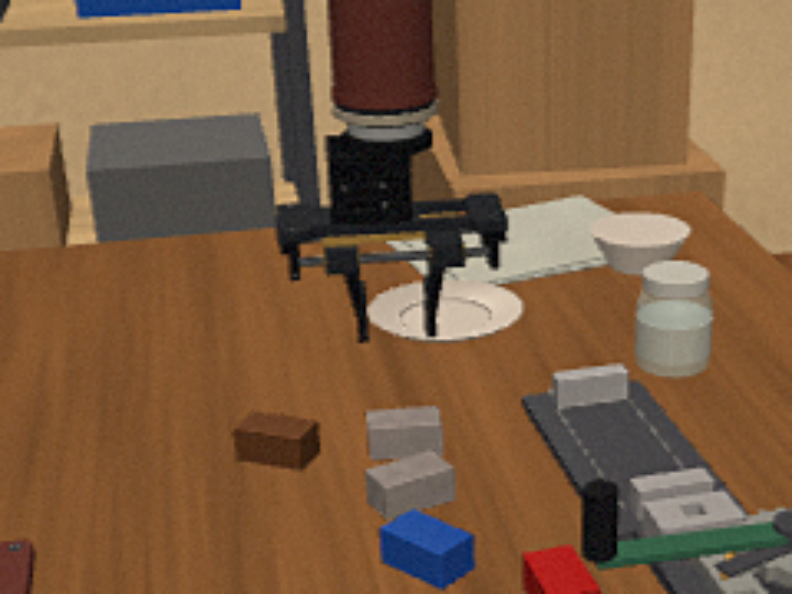

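The side crop shows fingertips about 27 px (26 mm) above the reported TCP, and wrist depth gives tool z ≈ −30 mm. The fingers therefore closed above the stone. I'll check whether this depends on the opening.

```bash
python3 - <<'E'
from h import *
z=np.load("w0.npz"); d=z['d']; s=sensors.sense()
M=np.array(eyes.camera_params("wrist")["mount"]); v,u=np.indices(d.shape)
def tool(d):
    K=z['K']; return np.stack([(u-K[0,2])/K[0,0]*d,(v-K[1,2])/K[1,1]*d,d],-1)@M[:3,:3].T+M[:3,3]
def rep(T):
    m=(T[...,2]>-.075)&(T[...,2]<.04)&(abs(T[...,0])<.03)&(abs(T[...,1])<.09)
    q=T[m]*1000
    for lo in range(-75,10,5):
        k=q[(q[:,2]>=lo)&(q[:,2]<lo+5)]
        if len(k)>5: L=k[k[:,1]<0];Rr=k[k[:,1]>0]; print(lo,len(k),"L y",L[:,1].min().round(),L[:,1].max().round(),"R",Rr[:,1].min().round(),Rr[:,1].max().round(),"x",k[:,0].min().round(),k[:,0].max().round())
rep(tool(d)); print("now",s["grip_width"]); rep(tool(grab("wrist")[1]))
E
```

```text
-75 258 L y -43.0 -42.0 R 44.0 45.0 x -10.0 2.0
-70 161 L y -53.0 -42.0 R 44.0 55.0 x -10.0 12.0
-65 314 L y -54.0 -43.0 R 44.0 55.0 x -10.0 12.0
-60 381 L y -53.0 -43.0 R 44.0 54.0 x -10.0 12.0
-55 320 L y -52.0 -43.0 R 44.0 53.0 x -9.0 12.0
-50 332 L y -52.0 -42.0 R 44.0 53.0 x 2.0 12.0
-45 320 L y -52.0 -43.0 R 44.0 53.0 x 0.0 12.0
-40 336 L y -52.0 -43.0 R 44.0 53.0 x -2.0 12.0
-35 278 L y -52.0 -43.0 R 44.0 53.0 x -4.0 12.0
-30 6 L y -51.0 -44.0 R 47.0 51.0 x 9.0 11.0
now 0.5737875194733404
-75 145 L y -25.0 -24.0 R 25.0 26.0 x -10.0 2.0
-70 90 L y -35.0 -24.0 R 25.0 36.0 x -9.0 12.0
-65 240 L y -36.0 -25.0 R 26.0 37.0 x -9.0 12.0
-60 342 L y -35.0 -24.0 R 25.0 36.0 x -10.0 12.0
-55 296 L y -34.0 -24.0 R 25.0 35.0 x -10.0 12.0
-50 259 L y -33.0 -24.0 R 25.0 35.0 x 3.0 12.0
-45 267 L y -34.0 -24.0 R 25.0 34.0 x 0.0 12.0
-40 258 L y -33.0 -24.0 R 25.0 34.0 x -2.0 12.0
-35 226 L y -33.0 -24.0 R 25.0 34.0 x -4.0 12.0
```

The real fingertips sit 30 mm behind the reported TCP at any opening. The closing also agrees, since the tips passed just above 32 mm. I'll apply that offset everywhere and descend with a force check.

Emit:
{"method": "send_rows", "body": {"increments": [[0,0.001,0,0,0,0,0.087],[0,0.001,0.0,0,0,0,0.087],[0,0.001,0.05,0,0,0,0.087],[0,0.001,0.09,0,0,0,0.087],[0,0.001,0.1,0,0,0,0.087],[0,0.001,0.105,0,0,0,0.087],[0,0.001,0.108,0,0,0,0.087],[0,0.001,0.108,0,0,0,0.087]]}}

```text
clock: 6.25
eef_pos: [0.4334, 0.2119, -0.0238]
tool_rot: [0.0, 0.738, 0.675, 0.001]
force: [-0.1, 0.4, 0.3]
grip_width: 1.001
gripper_force: 0.0
```

Emit:
{"method": "send_rows", "body": {"increments": [[0,0,0,0,0,0,0.06],[0,0,0,0,0,0,0.05],[0,0,0,0,0,0,0.05],[0,0,0,0,0,0,0.05],[0,0,0,0,0,0,0.05]]}}

```text
clock: 6.88
eef_pos: [0.4328, 0.2117, -0.0245]
tool_rot: [0.0, 0.738, 0.675, 0.0]
force: [-0.3, -0.7, 4.7]
grip_width: 0.761
gripper_force: 30.0
```

Gripped at 66 mm, 30 N. Lifting.

Emit:
{"method": "send_rows", "body": {"increments": [[0,0,-0.04,0,0,0,0.05],[0,0,-0.09,0,0,0,0.05],[0,0,-0.09,0,0,0,0.05]]}}

```text
clock: 7.25
eef_pos: [0.4348, 0.2129, 0.0684]
tool_rot: [0.001, 0.738, 0.675, 0.003]
force: [0.6, -0.1, -2.5]
grip_width: 0.757
gripper_force: 30.0
```

```bash
python3 -c "
from m import *
st()
go(.6175,.207,.065,2.3)"
```

```text
t 7.25 pos [0.4348 0.2129 0.0684] yaw -5.13 F [ 0.6 -0.1 -2.5] w 0.0659 gf 30.0
go [0.0105, 0.1825, 0.0044] [0.32, -0.09, -7.43]
```

Emit:
{"method": "send_rows", "body": {"increments": [[0.01,0.183,0.004,0,0,-7.4,0.05],[0.01,0.183,0.004,0,0,-7.4,0.05],[0.01,0.183,0.004,0,0,-7.4,0.05],[0.01,0.183,0.004,0,0,-7.4,0.05],[0.01,0.183,0.004,0,0,-7.4,0.05],[0.01,0.183,0.004,0,0,-7.4,0.05]]}}

```text
clock: 8.0
eef_pos: [0.6145, 0.2058, 0.061]
tool_rot: [-0.0, 0.692, 0.722, -0.0]
force: [0.5, -0.0, -2.2]
grip_width: 0.754
gripper_force: 30.0
```

```bash
python3 -c "
from m import *
st()
go(.6175,.207,-.012,2.3)
s=sensors.sense();p,d,c=grab('wrist');T=(cloud(d,c)-s['eef_pos'])@R_of(s['tool_rot'])
m=(abs(T[...,1])<.025)&(T[...,2]>-.035)&(T[...,2]<.05)&(abs(T[...,0])<.03);q=T[m]*1000
print(m.sum(),np.percentile(q,[2,50,98],axis=0).round(1))"
```

```text
t 8.0 pos [0.6145 0.2058 0.061 ] yaw 2.37 F [ 0.5 -0.  -2.2] w 0.0656 gf 30.0
go [0.0011, 0.0031, 0.073] [-0.04, 0.02, 0.07]
3701 [[ -3.3 -23.9 -34. ]
 [ 14.2   0.4  48.2]
 [ 29.4  24.   49.8]]
```

Emit:
{"method": "send_rows", "body": {"increments": [[0.001,0.003,0.04,0,0,0,0.05],[0.001,0.003,0.065,0,0,0,0.05],[0.001,0.003,0.07,0,0,0,0.05],[0.001,0.003,0.073,0,0,0,0.05],[0.001,0.003,0.073,0,0,0,0.05],[0.001,0.003,0.073,0,0,0,0.087],[0.001,0.003,0.073,0,0,0,0.087],[0.001,0.003,0.073,0,0,0,0.087]]}}

```text
clock: 9.05
eef_pos: [0.619, 0.2066, -0.0113]
tool_rot: [0.0, 0.693, 0.721, 0.0]
force: [0.0, -0.4, -0.2]
grip_width: 0.973
gripper_force: 0.0
```

Emit:
{"method": "send_rows", "body": {"increments": [[0,0,-0.05,0,0,0,0.087],[0,0,-0.1,0,0,0,0.087],[0,0,-0.15,0,0,0,0.087],[-0.05,-0.15,-0.19,0,0,0,0.087],[-0.08,-0.19,-0.19,0,0,0,0.087],[-0.08,-0.19,-0.19,0,0,0,0.087],[-0.08,-0.19,-0.19,0,0,0,0.087]]}}

```text
clock: 9.93
eef_pos: [0.43, 0.1175, 0.1787]
tool_rot: [0.001, 0.693, 0.721, -0.001]
force: [-0.5, 0.1, -0.8]
grip_width: 1.0
gripper_force: 0.0
```

```bash
python3 -c "
from m import *
st()
p,d,c=grab('wrist'); stones(p,d,c,(0,0,560,280)); save('w2.png',p)
K=m=None
P=cloud(d,c);m=(abs(P[...,2]-.044)<.005)&(P[...,1]>.1)&(P[...,0]>.55)&(P[...,0]<.68)&(P[...,1]<.26)
q=P[m&(P[...,1]<.228)]; r=cv2.minAreaRect((q[:,:2]*1000).astype(np.float32)); print('placed',r,len(q))
go(.4232,.1165,.06,18.5)"
```

```text
t 9.93 pos [0.43   0.1175 0.1787] yaw 2.2 F [-0.5  0.1 -0.8] w 0.087 gf 0.0
stone [267. 186.] [422.1 116.1] [63.8 39.8] 18.4 mean [0.4222 0.1165 0.0321]
placed ((619.1399536132812, 207.39732360839844), (67.6334457397461, 43.270668029785156), 2.2831504344940186) 3910
go [0.0002, -0.0061, 0.1191] [0.02, 0.2, -16.28]
```

View pics/w2.png

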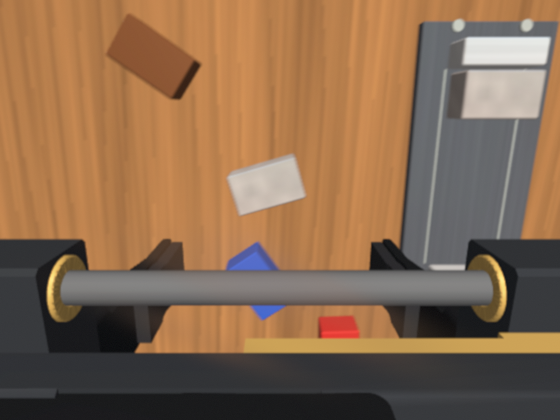

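Stone A stands square by the stop (500,93), and B is at (267,186), undisturbed. Going for B.

Emit:
{"method": "send_rows", "body": {"increments": [[0,-0.007,0.06,0,0,-10,0.087],[0,-0.007,0.11,0,0,-16.2,0.087],[0,-0.007,0.13,0,0,-16.2,0.087],[0,-0.007,0.13,0,0,-16.2,0.087]]}}

```text
clock: 10.48
eef_pos: [0.4241, 0.1191, 0.0472]
tool_rot: [-0.001, 0.584, 0.812, -0.001]
force: [0.5, 0.5, -0.2]
grip_width: 0.999
gripper_force: 0.0
```

```bash
python3 -c "
from m import *
st(); go(.4223,.1163,-.0245,18.4)"
```

```text
t 10.47 pos [0.4241 0.1191 0.0472] yaw 18.52 F [ 0.5  0.5 -0.2] w 0.0869 gf 0.0
go [-0.0021, -0.0024, 0.0717] [-0.15, -0.09, 0.12]
```

Emit:
{"method": "send_rows", "body": {"increments": [[-0.002,-0.002,0.05,0,0,0,0.087],[-0.002,-0.002,0.071,0,0,0,0.087],[-0.002,-0.002,0.071,0,0,0,0.087],[-0.002,-0.002,0.071,0,0,0,0.06],[-0.002,-0.002,0.071,0,0,0,0.05],[-0.002,-0.002,0.071,0,0,0,0.05],[-0.002,-0.002,0.071,0,0,0,0.05],[-0.002,-0.002,0.071,0,0,0,0.05]]}}

```text
clock: 11.48
eef_pos: [0.4241, 0.116, -0.0219]
tool_rot: [0.0, 0.584, 0.811, -0.0]
force: [-3.7, -2.0, 8.8]
grip_width: 0.759
gripper_force: 30.0
```

Emit:
{"method": "send_rows", "body": {"increments": [[0,0,-0.05,0,0,0,0.05],[0,0,-0.09,0,0,0,0.05],[0,0,-0.09,0,0,0,0.05],[0,0,-0.09,0,0,0,0.05]]}}

```text
clock: 11.98
eef_pos: [0.4234, 0.1156, 0.0667]
tool_rot: [0.0, 0.585, 0.811, -0.0]
force: [-1.1, 0.1, -3.4]
grip_width: 0.757
gripper_force: 30.0
```

```bash
python3 -c "
from m import *
st(); go(.6195,.162,.062,2.3)"
```

```text
t 11.97 pos [0.4234 0.1156 0.0667] yaw 18.46 F [-1.1  0.1 -3.4] w 0.0659 gf 30.0
go [-0.0181, 0.2007, 0.0045] [-0.04, 0.04, 16.16]
```

Emit:
{"method": "send_rows", "body": {"increments": [[-0.01,0.06,0.004,0,0,8,0.05],[-0.018,0.12,0.004,0,0,16.2,0.05],[-0.018,0.18,0.004,0,0,16.2,0.05],[-0.018,0.201,0.004,0,0,16.2,0.05],[-0.018,0.201,0.004,0,0,16.2,0.05],[-0.018,0.201,0.004,0,0,16.2,0.05],[-0.018,0.201,0.004,0,0,16.2,0.05]]}}

```text
clock: 12.85
eef_pos: [0.6192, 0.1623, 0.063]
tool_rot: [0.0, 0.693, 0.721, -0.001]
force: [-0.1, -0.1, -2.0]
grip_width: 0.755
gripper_force: 30.0
```

```bash
python3 -c "
from m import *
st(); go(.6195,.162,-.0095,2.3)"
```

```text
t 12.85 pos [0.6192 0.1623 0.063 ] yaw 2.29 F [-0.1 -0.1 -2. ] w 0.0657 gf 30.0
go [-0.0002, 0.0003, 0.0725] [-0.04, 0.04, -0.01]
```

Emit:
{"method": "send_rows", "body": {"increments": [[0,0,0.04,0,0,0,0.05],[0,0,0.065,0,0,0,0.05],[0,0,0.07,0,0,0,0.05],[0,0,0.073,0,0,0,0.05],[0,0,0.073,0,0,0,0.05],[0,0,0.073,0,0,0,0.087],[0,0,0.073,0,0,0,0.087],[0,0,0.073,0,0,0,0.087]]}}

```text
clock: 13.85
eef_pos: [0.6205, 0.1629, -0.0092]
tool_rot: [0.0, 0.693, 0.721, 0.0]
force: [-0.8, 0.1, -0.6]
grip_width: 0.973
gripper_force: 0.0
```

Emit:
{"method": "send_rows", "body": {"increments": [[0,0,-0.05,0,0,0,0.087],[0,0,-0.1,0,0,0,0.087],[0,0,-0.15,0,0,0,0.087],[-0.06,-0.02,-0.21,0,0,0,0.087],[-0.12,-0.05,-0.25,0,0,0,0.087],[-0.19,-0.07,-0.29,0,0,0,0.087],[-0.19,-0.07,-0.29,0,0,0,0.087],[-0.19,-0.07,-0.29,0,0,0,0.087]]}}

```text
clock: 14.85
eef_pos: [0.5583, -0.0349, 0.2829]
tool_rot: [0.002, 0.696, 0.718, 0.0]
force: [0.9, 0.8, -1.5]
grip_width: 0.999
gripper_force: 0.0
```

```bash
python3 - <<'E'
from m import *
st()
p,d,c=grab('wrist'); save('w3.png',p); P=cloud(d,c)
m=(abs(P[...,2]-.044)<.006)&(P[...,0]>.55)&(P[...,0]<.68)
for n,lo,hi in(("A",.18,.228),("B",.138,.184)):
    q=P[m&(P[...,1]>lo)&(P[...,1]<hi)]
    if len(q)>50: print(n,cv2.minAreaRect((q[:,:2]*1000).astype(np.float32)),len(q))
hsv=cv2.cvtColor(p,cv2.COLOR_RGB2HSV)
m=(hsv[...,2]<60)&(P[...,2]>.112)&(P[...,2]<.128)&(P[...,1]<-.03)
q=P[m]; print("grip",len(q), q.min(0),q.max(0),q.mean(0), cv2.minEnclosingCircle((q[:,:2]*1000).astype(np.float32)) if len(q) else 0)
E
```

```text
t 14.85 pos [ 0.5583 -0.0349  0.2829] yaw 1.85 F [ 0.9  0.8 -1.5] w 0.0869 gf 0.0
B ((622.1275024414062, 144.392333984375), (65.18742370605469, 3.557853937149048), 2.022984504699707) 289Traceback (most recent call last):
  File "<stdin>", line 10, in <module>
    return umr_minimum(a, axis, None, out, keepdims, initial, where)
ValueError: zero-size array to reduction operation minimum which has no identity
```

View pics/w3.png

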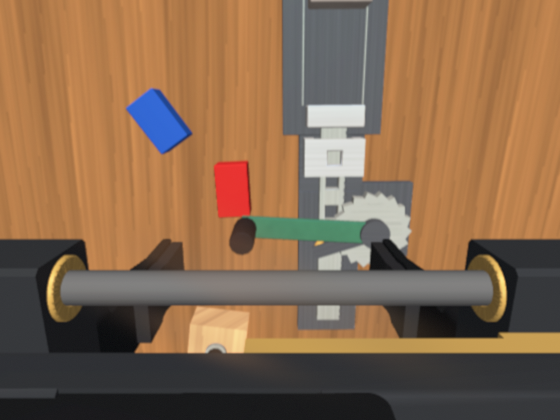

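The wrist view shows the grip at (243,235), axle (374,232), pin hole (334,157), jaw (335,115), and red block (233,190) beside the grip. Now refine these by depth.

```bash
python3 - <<'E'
from m import *
s=sensors.sense();p,d,c=grab('wrist'); P=cloud(d,c); hsv=cv2.cvtColor(p,cv2.COLOR_RGB2HSV)
k=np.zeros(d.shape,bool);k[205:268,222:270]=1
m=k&(P[...,2]>.115)&(P[...,2]<.126); q=P[m]
print("grip top",len(q),(cv2.minEnclosingCircle((q[:,:2]*1000).astype(np.float32)),q.mean(0).round(4)) if len(q) else P[215:262:4,243])
def circ(box,zl,zh):
    x0,y0,x1,y1=box;k=np.zeros(d.shape,bool);k[y0:y1,x0:x1]=1;q=P[k&(P[...,2]>zl)&(P[...,2]<zh)];return len(q),q.mean(0).round(4),cv2.minEnclosingCircle((q[:,:2]*1000).astype(np.float32)),cv2.minAreaRect((q[:,:2]*1000).astype(np.float32))
print("axle z",P[232,374]); print("axle",circ((355,215,395,250),P[232,374,2]-.004,P[232,374,2]+.006)[:3])
g=(hsv[...,0]>55)&(hsv[...,0]<95)&(hsv[...,1]>110); q=P[g&(P[...,1]<0)&(P[...,2]>.03)]; print("arm",len(q),q.mean(0).round(4),cv2.minAreaRect((q[:,:2]*1000).astype(np.float32)))
print("wheel",circ((325,185,420,275),.050,.060)[:3])
pl=circ((300,130,372,180),.036,.045); print("plate",pl)
gray=cv2.cvtColor(p,cv2.COLOR_RGB2GRAY); sub=gray[146:170,322:348]
n,l,st_,ce=cv2.connectedComponentsWithStats((sub<150).astype(np.uint8)); print(st_.tolist(),[ray(x+[322,146],.04,c)[0].round(4).tolist() for x in ce])
print(sub[::2,::2])
E
```

```text
grip top 475 (((526.0805053710938, -100.65678405761719), 12.83578109741211), array([ 0.5261, -0.0996,  0.1197]))
axle z [ 0.67275856 -0.09488758  0.07213247]
axle (457, array([ 0.6732, -0.0994,  0.0711]), ((672.3642578125, -101.80606079101562), 20.039932250976562))
arm 198 [ 0.6225 -0.092   0.0658] ((608.0196533203125, -93.95484924316406), (11.549742698669434, 105.94071197509766), 86.66064453125)
wheel (2501, array([ 0.6742, -0.0956,  0.0564]), ((668.2730102539062, -106.6510009765625), 54.370140075683594))
plate (2164, array([ 0.6272, -0.018 ,  0.0402]), ((627.062255859375, -14.083888053894043), 43.826141357421875), ((627.1971435546875, -12.84793472290039), (70.24223327636719, 57.52689743041992), 2.122645139694214))
[[0, 0, 26, 24, 615], [19, 9, 1, 9, 9]] [[0.6265, -0.0158, 0.04], [0.6344, -0.0173, 0.04]]
[[223 223 223 223 223 223 223 223 222 222 222 222 222]
 [223 223 223 223 222 222 222 222 221 222 221 221 221]
 [220 221 221 220 220 220 220 220 220 220 219 219 219]
 [220 220 219 214 214 213 212 211 211 210 211 218 219]
 [220 220 215 175 179 177 179 178 180 169 164 215 220]
 [219 220 213 180 197 196 198 196 197 170 155 213 218]
 [223 223 219 186 198 197 199 196 198 166 167 220 222]
 [221 221 217 188 197 198 200 197 198 162 173 219 221]
 [218 218 211 190 197 198 199 197 199 157 179 215 218]
 [221 221 217 193 197 198 200 196 199 156 188 219 220]
 [223 223 220 196 197 197 200 197 198 160 195 221 222]
 [219 220 217 202 206 207 209 210 209 202 204 219 220]]
```

```bash
python3 -c "
from m import *
go(.526,-.1005,.14,90)"
```

```text
go [-0.0691, -0.0346, 0.1407] [0.03, 0.05, -87.78]
```

Emit:
{"method": "send_rows", "body": {"increments": [[-0.069,-0.035,0.03,0,0,-87.8,0.087],[-0.069,-0.035,0.03,0,0,-87.8,0.087],[-0.069,-0.035,0.06,0,0,-87.8,0.087],[-0.069,-0.035,0.06,0,0,-87.8,0.087],[-0.069,-0.035,0.1,0,0,-87.8,0.087],[-0.069,-0.035,0.1,0,0,-87.8,0.06],[-0.069,-0.035,0.13,0,0,-87.8,0.05],[-0.069,-0.035,0.14,0,0,-87.8,0.05]]}}

```text
clock: 15.95
eef_pos: [0.5246, -0.098, 0.1381]
tool_rot: [-0.001, 0.021, 1.0, 0.001]
force: [-0.1, 0.3, 1.2]
grip_width: 0.744
gripper_force: 0.0
```

Emit:
{"method": "send_rows", "body": {"increments": [[0,0,0,0,0,0,0.05],[0,0,0,0,0,0,0.05],[0,0,0,0,0,0,0.05]]}}

```text
clock: 16.32
eef_pos: [0.526, -0.0998, 0.1409]
tool_rot: [0.0, 0.027, 1.0, -0.0]
force: [-1.0, 1.0, 0.4]
grip_width: 0.583
gripper_force: 0.0
```

```bash
python3 -c "
from m import *
st(); print(sensors.sense()['joints'].round(2)); go(.526,-.1005,.047,90)
p,d,c=grab('wrist'); save('w4.png',p);P=cloud(d,c)
k=(P[...,2]>.115)&(P[...,2]<.126)&(abs(P[...,0]-.526)<.03)&(abs(P[...,1]+.1)<.03);q=P[k];print(len(q),q.mean(0) if len(q) else 0)
m=(P[...,2]>.0665)&(P[...,2]<.08)&(abs(P[...,0]-.676)<.025)&(abs(P[...,1]+.1)<.025);q=P[m];print('axle',len(q),cv2.minEnclosingCircle((q[:,:2]*1000).astype(np.float32)) if len(q) else 0, q.max(0)[2])
"
```

```text
t 16.32 pos [ 0.526  -0.0998  0.1409] yaw 86.96 F [-1.   1.   0.4] w 0.0507 gf 0.0
[ 0.9   0.24 -0.9   1.78  0.2   1.22  1.46]
go [0.0001, -0.0007, 0.0939] [-0.01, 0.05, -3.04]
1336 [ 0.52455663 -0.10041257  0.11975961]Traceback (most recent call last):
  File "<string>", line 6, in <module>
    m=(P[...,2]>.0665)&(P[...,2]<.08)&(abs(P[...,0]-.676)<.025)&(abs(P[...,1]+.1)<.025);q=P[m];print('axle',len(q),cv2.minEnclosingCircle((q[:,:2]*1000).astype(np.float32)) if len(q) else 0, q.max(0)[2])
                                                                                                                                                                                               ~~~~~^^^
    return umr_maximum(a, axis, None, out, keepdims, initial, where)
ValueError: zero-size array to reduction operation maximum which has no identity
```

View pics/w4.png

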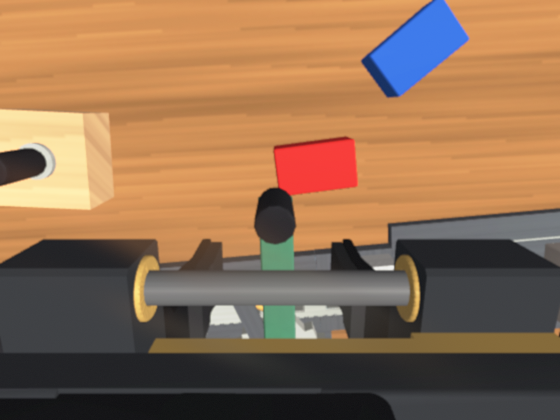

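The grip at (275,215) lies midway between the open fingers at columns 215 and 340. Descending.

Emit:
{"method": "send_rows", "body": {"increments": [[0.001,-0.001,0.04,0,0,-3,0.05],[0.001,-0.001,0.08,0,0,-3,0.05],[0.001,-0.001,0.094,0,0,-3,0.05],[0.001,-0.001,0.094,0,0,-3,0.034],[0.001,-0.001,0.094,0,0,-3,0.034],[0.001,-0.001,0.094,0,0,-3,0.034],[0.001,-0.001,0.094,0,0,-3,0.034]]}}

```text
clock: 17.25
eef_pos: [0.525, -0.1013, 0.0471]
tool_rot: [0.001, -0.0, 1.0, -0.0]
force: [-0.3, -0.1, -0.6]
grip_width: 0.395
gripper_force: 0.0
```

```bash
python3 -c "
from m import *
st(); print(sensors.sense()['joints'].round(2)); go(.5346,-.154,.047,90);go(.531,-.054,.047,90)"
```

```text
t 17.25 pos [ 0.525  -0.1013  0.0471] yaw 90.05 F [-0.3 -0.1 -0.6] w 0.0344 gf 0.0
[ 0.85  0.35 -0.86  1.88  0.31  1.05  1.43]
go [-0.0095, -0.0527, 0.0001] [-0.03, 0.07, 0.05]
go [-0.006, 0.0473, 0.0001] [-0.03, 0.07, 0.05]
```

Emit:
{"method": "send_rows", "body": {"increments": [[-0.002,-0.015,0,0,0,0,0.034],[-0.005,-0.03,0,0,0,0,0.034],[-0.008,-0.045,0,0,0,0,0.034],[-0.009,-0.049,0,0,0,0,0.034],[-0.009,-0.051,0,0,0,0,0.034],[-0.009,-0.051,0,0,0,0,0.034]]}}

```text
clock: 18.0
eef_pos: [0.5337, -0.1519, 0.0464]
tool_rot: [0.0, -0.001, 1.0, 0.0]
force: [-0.8, -0.3, -0.3]
grip_width: 0.389
gripper_force: 0.0
```

Emit:
{"method": "send_rows", "body": {"increments": [[0,-0.003,0,0,0,0,0.034],[0,-0.003,0,0,0,0,0.034],[0.005,0.025,0,0,0,0,0.034],[0.008,0.05,0,0,0,0,0.034],[0.006,0.075,0,0,0,0,0.034],[0.003,0.09,0,0,0,0,0.034],[0.003,0.098,0,0,0,0,0.034],[0.003,0.098,0,0,0,0,0.034]]}}

```text
clock: 19.0
eef_pos: [0.5302, -0.0612, 0.0461]
tool_rot: [-0.001, 0.002, 1.0, -0.004]
force: [-2.1, -20.6, 1.7]
grip_width: 0.393
gripper_force: 10.1
```

```bash
cat > jaw.py <<'E'
from h import *
def tops(n="top"):
    p,d,c=grab(n); P=cloud(d,c); u=np.array([-.0402,.9992]); v=np.array([.9992,.0402]); o=np.array([.6252,.029])
    a=(P[...,:2]-o)@u; b=(P[...,:2]-o)@v
    m=(P[...,2]>.0385)&(P[...,2]<.05)&(abs(b)<.025); y=np.sort(a[m]); h=np.histogram(y,np.arange(-.03,.24,.005))
    print("rows y_mm:n",[(int(round(e*1000)),int(k)) for e,k in zip(h[1],h[0]) if k])
    m=(P[...,2]>.108)&(P[...,2]<.13)&(P[...,0]<.56)&(P[...,0]>.48)&(abs(P[...,1]+.1)<.07); q=P[m]
    print("grip",len(q),q.mean(0).round(4) if len(q) else 0)
    return p
if __name__=="__main__": st(); p=tops()
E
python3 jaw.py
```

```text
t 19.0 pos [ 0.5302 -0.0612  0.0461] yaw 89.78 F [ -2.1 -20.6   1.7] w 0.0342 gf 10.1
rows y_mm:n [(-30, 9), (0, 29), (5, 29), (10, 18), (15, 23), (20, 14), (115, 31), (120, 30), (125, 21), (130, 34), (135, 31), (140, 28), (145, 23), (150, 31), (155, 26), (160, 25), (165, 25), (170, 35), (175, 30), (180, 19), (185, 30), (190, 33), (195, 2), (200, 21), (205, 27), (210, 27), (215, 13), (220, 13)]
grip 0 0
```

The jaw advanced about one tooth, with 20 N at the forward stop. Continuing with slightly shorter strokes.

Emit:
{"method": "send_rows", "body": {"increments": [[0.004,-0.035,0,0,0,0,0.034],[0.002,-0.07,0,0,0,0,0.034],[-0.004,-0.098,0,0,0,0,0.034],[-0.004,-0.098,0,0,0,0,0.034],[0.004,-0.06,0,0,0,0,0.034],[0.004,-0.025,0,0,0,0,0.034],[0,-0.002,0,0,0,0,0.034],[0,-0.002,0,0,0,0,0.034]]}}

```text
clock: 20.05
eef_pos: [0.5283, -0.061, 0.0461]
tool_rot: [-0.002, 0.001, 1.0, -0.004]
force: [-10.2, -19.2, 8.9]
grip_width: 0.402
gripper_force: 9.2
```

```bash
python3 jaw.py
```

```text
t 20.05 pos [ 0.5283 -0.061   0.0461] yaw 89.93 F [-10.2 -19.2   8.9] w 0.035 gf 9.2
rows y_mm:n [(-30, 10), (5, 10), (10, 20), (15, 27), (20, 26), (25, 24), (30, 17), (115, 33), (120, 30), (125, 17), (130, 34), (135, 33), (140, 24), (145, 23), (150, 30), (155, 24), (160, 22), (165, 28), (170, 32), (175, 32), (180, 22), (185, 30), (190, 33), (195, 3), (200, 22), (205, 28), (210, 31), (215, 21), (220, 6)]
grip 0 0
```

Emit:
{"method": "send_rows", "body": {"increments": [[0.003,-0.035,0,0,0,0,0.034],[0.0,-0.07,0,0,0,0,0.034],[-0.006,-0.096,0,0,0,0,0.034],[-0.006,-0.096,0,0,0,0,0.034],[0.002,-0.06,0,0,0,0,0.034],[0.003,-0.025,0,0,0,0,0.034],[-0.002,-0.001,0,0,0,0,0.034],[-0.002,-0.001,0,0,0,0,0.034]]}}

```text
clock: 21.1
eef_pos: [0.5297, -0.0608, 0.0461]
tool_rot: [-0.003, -0.0, 1.0, -0.004]
force: [-11.1, -18.6, 9.2]
grip_width: 0.407
gripper_force: 9.1
```

Emit:
{"method": "send_rows", "body": {"increments": [[0.004,-0.035,0,0,0,0,0.034],[0.002,-0.07,0,0,0,0,0.034],[-0.004,-0.095,0,0,0,0,0.034],[-0.004,-0.095,0,0,0,0,0.034],[0.004,-0.06,0,0,0,0,0.034],[0.005,-0.025,0,0,0,0,0.034],[0,0,0,0,0,0,0.034],[0,0,0,0,0,0,0.034]]}}

```text
clock: 22.1
eef_pos: [0.5301, -0.0607, 0.0461]
tool_rot: [-0.002, -0.0, 1.0, -0.004]
force: [-10.4, -18.7, 8.5]
grip_width: 0.407
gripper_force: 9.1
```

Emit:
{"method": "send_rows", "body": {"increments": [[0.004,-0.035,0,0,0,0,0.034],[0.002,-0.07,0,0,0,0,0.034],[-0.004,-0.095,0,0,0,0,0.034],[-0.004,-0.095,0,0,0,0,0.034],[0.004,-0.06,0,0,0,0,0.034],[0.005,-0.025,0,0,0,0,0.034],[0,0,0,0,0,0,0.034],[0,0,0,0,0,0,0.034]]}}

```text
clock: 23.1
eef_pos: [0.5302, -0.0607, 0.0461]
tool_rot: [-0.002, -0.0, 1.0, -0.004]
force: [-10.3, -19.6, 8.8]
grip_width: 0.405
gripper_force: 9.1
```

```bash
python3 jaw.py
```

```text
t 23.1 pos [ 0.5302 -0.0607  0.0461] yaw 90.01 F [-10.3 -19.6   8.8] w 0.0352 gf 9.1
rows y_mm:n [(-30, 8), (35, 6), (40, 30), (45, 26), (50, 16), (55, 27), (60, 17), (115, 32), (120, 31), (125, 20), (130, 33), (135, 34), (140, 27), (145, 23), (150, 33), (155, 26), (160, 23), (165, 28), (170, 31), (175, 32), (180, 22), (185, 28), (190, 35), (200, 23), (205, 27), (210, 32), (215, 20), (220, 10)]
grip 0 0
```

Emit:
{"method": "send_rows", "body": {"increments": [[0.004,-0.035,0,0,0,0,0.034],[0.002,-0.07,0,0,0,0,0.034],[-0.004,-0.095,0,0,0,0,0.034],[-0.004,-0.095,0,0,0,0,0.034],[0.004,-0.06,0,0,0,0,0.034],[0.004,-0.025,0,0,0,0,0.034],[-0.001,-0.001,0,0,0,0,0.034],[-0.001,-0.001,0,0,0,0,0.034]]}}

```text
clock: 24.15
eef_pos: [0.5314, -0.0608, 0.0461]
tool_rot: [-0.002, -0.0, 1.0, -0.003]
force: [-9.6, -15.6, 8.1]
grip_width: 0.406
gripper_force: 7.7
```

Emit:
{"method": "send_rows", "body": {"increments": [[0.004,-0.035,0,0,0,0,0.034],[0.002,-0.07,0,0,0,0,0.034],[-0.004,-0.095,0,0,0,0,0.034],[-0.004,-0.095,0,0,0,0,0.034],[0.004,-0.06,0,0,0,0,0.034],[0.005,-0.025,0,0,0,0,0.034],[0,0,0,0,0,0,0.034],[0,0,0,0,0,0,0.034]]}}

```text
clock: 25.15
eef_pos: [0.5314, -0.0607, 0.0461]
tool_rot: [-0.002, -0.0, 1.0, -0.003]
force: [-9.6, -15.5, 7.8]
grip_width: 0.409
gripper_force: 7.7
```

Emit:
{"method": "send_rows", "body": {"increments": [[0.004,-0.035,0,0,0,0,0.034],[0.002,-0.07,0,0,0,0,0.034],[-0.004,-0.095,0,0,0,0,0.034],[-0.004,-0.095,0,0,0,0,0.034],[0.004,-0.06,0,0,0,0,0.034],[0.005,-0.025,0,0,0,0,0.034],[0,0,0,0,0,0,0.034],[0,0,0,0,0,0,0.034]]}}

```text
clock: 26.15
eef_pos: [0.5314, -0.0607, 0.0461]
tool_rot: [-0.002, -0.0, 1.0, -0.003]
force: [-9.9, -15.6, 8.3]
grip_width: 0.407
gripper_force: 7.7
```

Emit:
{"method": "send_rows", "body": {"increments": [[0.004,-0.035,0,0,0,0,0.034],[0.002,-0.07,0,0,0,0,0.034],[-0.004,-0.095,0,0,0,0,0.034],[-0.004,-0.095,0,0,0,0,0.034],[0.004,-0.06,0,0,0,0,0.034],[0.005,-0.025,0,0,0,0,0.034],[0,0,0,0,0,0,0.034],[0,0,0,0,0,0,0.034]]}}

```text
clock: 27.15
eef_pos: [0.5314, -0.0607, 0.0461]
tool_rot: [-0.002, -0.0, 1.0, -0.003]
force: [-9.3, -15.2, 7.4]
grip_width: 0.401
gripper_force: 7.7
```

```bash
python3 jaw.py
```

```text
t 27.15 pos [ 0.5314 -0.0607  0.0461] yaw 90.06 F [ -9.3 -15.2   7.4] w 0.0348 gf 7.7
rows y_mm:n [(-30, 10), (75, 13), (80, 27), (85, 15), (90, 28), (95, 31), (100, 14), (115, 34), (120, 28), (125, 23), (130, 29), (135, 34), (140, 26), (145, 23), (150, 33), (155, 25), (160, 23), (165, 26), (170, 34), (175, 30), (180, 22), (185, 25), (190, 33), (195, 1), (200, 24), (205, 27), (210, 29), (215, 22), (220, 9)]
grip 0 0
```

Emit:
{"method": "send_rows", "body": {"increments": [[0.004,-0.035,0,0,0,0,0.034],[0.002,-0.07,0,0,0,0,0.034],[-0.004,-0.095,0,0,0,0,0.034],[-0.004,-0.095,0,0,0,0,0.034],[0.004,-0.06,0,0,0,0,0.034],[0.005,-0.025,0,0,0,0,0.034],[0,0,0,0,0,0,0.034],[0,0,0,0,0,0,0.034]]}}

```text
clock: 28.2
eef_pos: [0.5314, -0.0607, 0.0461]
tool_rot: [-0.002, -0.0, 1.0, -0.003]
force: [-9.3, -15.2, 7.2]
grip_width: 0.405
gripper_force: 7.7
```

Emit:
{"method": "send_rows", "body": {"increments": [[0.004,-0.035,0,0,0,0,0.034],[0.002,-0.07,0,0,0,0,0.034],[-0.004,-0.095,0,0,0,0,0.034],[-0.004,-0.095,0,0,0,0,0.034],[0.004,-0.06,0,0,0,0,0.034],[0.005,-0.025,0,0,0,0,0.034],[0,0,0,0,0,0,0.034],[0,0,0,0,0,0,0.034]]}}

```text
clock: 29.2
eef_pos: [0.5312, -0.0608, 0.046]
tool_rot: [-0.002, -0.0, 1.0, -0.003]
force: [-9.1, -15.9, 7.0]
grip_width: 0.401
gripper_force: 7.7
```

```bash
python3 jaw.py
```

```text
t 29.2 pos [ 0.5312 -0.0608  0.046 ] yaw 90.05 F [ -9.1 -15.9   7. ] w 0.0348 gf 7.7
rows y_mm:n [(-30, 11), (95, 30), (100, 22), (105, 14), (110, 28), (115, 27), (120, 30), (125, 20), (130, 33), (135, 34), (140, 26), (145, 25), (150, 32), (155, 33), (160, 25), (165, 25), (170, 33), (175, 34), (180, 19), (185, 31), (190, 32), (195, 26), (200, 21), (205, 30), (210, 28), (215, 20), (220, 9)]
grip 0 0
```

Emit:
{"method": "send_rows", "body": {"increments": [[0.004,-0.035,0,0,0,0,0.034],[0.002,-0.07,0,0,0,0,0.034],[-0.004,-0.095,0,0,0,0,0.034],[-0.004,-0.095,0,0,0,0,0.034],[0.004,-0.06,0,0,0,0,0.034],[0.005,-0.025,0,0,0,0,0.034],[0,0,0,0,0,0,0.034],[0,0,0,0,0,0,0.034]]}}

```text
clock: 30.25
eef_pos: [0.5307, -0.0608, 0.0457]
tool_rot: [-0.003, -0.0, 1.0, -0.003]
force: [-11.1, -15.8, 5.2]
grip_width: 0.409
gripper_force: 7.8
```

```bash
python3 jaw.py
```

```text
t 30.25 pos [ 0.5307 -0.0608  0.0457] yaw 90.05 F [-11.1 -15.8   5.2] w 0.0356 gf 7.8
rows y_mm:n [(-30, 10), (95, 29), (100, 27), (105, 19), (110, 28), (115, 28), (120, 27), (125, 23), (130, 33), (135, 33), (140, 27), (145, 24), (150, 33), (155, 32), (160, 21), (165, 28), (170, 33), (175, 32), (180, 21), (185, 32), (190, 36), (195, 27), (200, 20), (205, 32), (210, 30), (215, 19), (220, 6)]
grip 0 0
```

The jaw did not move on the last stroke and the row is contiguous, so it is tight. I'll park the handle mid-way to keep it clear of the gripper body, then go for the pin.

Emit:
{"method": "send_rows", "body": {"increments": [[0.003,-0.025,0,0,0,0,0.034],[0.005,-0.05,0,0,0,0,0.034],[0.005,-0.05,0,0,0,0,0.034],[0.005,-0.047,0,0,0,0,0.06],[0.005,-0.047,0,0,0,0,0.06],[0.005,-0.047,-0.05,0,0,0,0.06],[0.005,-0.047,-0.1,0,0,0,0.06],[0.005,-0.047,-0.15,0,0,0,0.06]]}}

```text
clock: 31.3
eef_pos: [0.5287, -0.103, 0.1979]
tool_rot: [0.0, -0.002, 1.0, 0.0]
force: [1.0, -0.5, -0.3]
grip_width: 0.688
gripper_force: 0.0
```

```bash
python3 -c "
from m import *
st(); go(.486,-.215,.22,2)"; python3 jaw.py
```

```text
t 31.3 pos [ 0.5287 -0.103   0.1979] yaw 90.2 F [ 1.  -0.5 -0.3] w 0.0599 gf 0.0
go [0.0431, -0.1118, -0.0222] [0.06, -0.02, 88.2]
t 31.3 pos [ 0.5287 -0.103   0.1979] yaw 90.2 F [ 1.  -0.5 -0.3] w 0.0599 gf 0.0
rows y_mm:n [(-30, 6), (95, 30), (100, 32), (105, 16), (110, 29), (115, 29), (120, 31), (125, 22), (130, 31), (135, 32), (140, 27), (145, 24), (150, 33), (155, 33), (160, 22), (165, 26), (170, 34), (175, 30), (180, 24), (185, 29), (190, 33), (195, 27), (200, 18), (205, 28), (210, 27), (215, 20), (220, 13)]
grip 0 0
```

Emit:
{"method": "send_rows", "body": {"increments": [[0.043,-0.142,-0.022,0,0,88.2,0.06],[0.043,-0.142,-0.022,0,0,88.2,0.06],[0.043,-0.142,-0.022,0,0,88.2,0.06],[0.043,-0.142,-0.022,0,0,88.2,0.06],[0.043,-0.142,-0.022,0,0,88.2,0.06],[0.043,-0.142,-0.022,0,0,88.2,0.06],[0.043,-0.142,-0.022,0,0,88.2,0.06],[0.043,-0.142,-0.022,0,0,88.2,0.06]]}}

```text
clock: 32.35
eef_pos: [0.4865, -0.2454, 0.218]
tool_rot: [-0.0, 0.683, 0.731, 0.0]
force: [0.7, 0.4, -0.6]
grip_width: 0.689
gripper_force: 0.0
```

Emit:
{"method": "send_rows", "body": {"increments": [[0,0,0,0,0,0,0.06],[0,0,0,0,0,0,0.06],[0,0,0,0,0,0,0.06]]}}

```text
clock: 32.72
eef_pos: [0.4859, -0.2469, 0.2183]
tool_rot: [-0.0, 0.68, 0.733, 0.0]
force: [-0.1, -0.1, 0.5]
grip_width: 0.693
gripper_force: 0.0
```

```bash
cat > pin.py <<'E'
from m import *
st(); print(sensors.sense()['joints'].round(2))
p,d,c=grab('wrist'); P=cloud(d,c)
m=(P[...,2]>.088)&(P[...,2]<.1)&(abs(P[...,0]-.486)<.04)&(abs(P[...,1]+.281)<.04);q=P[m]
print("pin top",len(q),q.mean(0).round(4) if len(q) else 0,cv2.minEnclosingCircle((q[:,:2]*1000).astype(np.float32)) if len(q) else 0)
m=(abs(P[...,2]-.045)<.003)&(abs(P[...,0]-.486)<.06)&(abs(P[...,1]+.281)<.06);q=P[m]
print("stand",len(q),cv2.minAreaRect((q[:,:2]*1000).astype(np.float32)) if len(q) else 0)
E
python3 pin.py
```

```text
t 32.73 pos [ 0.4859 -0.2469  0.2183] yaw 4.29 F [-0.1 -0.1  0.5] w 0.0603 gf 0.0
[ 1.    0.16 -0.68  1.65  0.1   1.36  0.38]
pin top 452 [ 0.487  -0.2818  0.0945] ((487.20379638671875, -282.9199523925781), 10.949408531188965)
stand 4374 ((487.16717529296875, -283.30712890625), (75.68082427978516, 75.08578491210938), 84.38081359863281)
```

```bash
python3 -c "
from m import *
go(.4867,-.2826,.10,2.3)"
```

```text
go [-0.0356, -0.0018, 0.1183] [0.0, -0.01, 1.94]
```

Emit:
{"method": "send_rows", "body": {"increments": [[-0.036,-0.002,0.05,0,0,1.9,0.06],[-0.036,-0.002,0.1,0,0,1.9,0.06],[-0.036,-0.002,0.118,0,0,1.9,0.06],[-0.036,-0.002,0.118,0,0,1.9,0.06],[-0.036,-0.002,0.118,0,0,1.9,0.06]]}}

```text
clock: 33.4
eef_pos: [0.4877, -0.2834, 0.1024]
tool_rot: [0.001, 0.693, 0.721, 0.0]
force: [0.0, 0.7, -0.3]
grip_width: 0.684
gripper_force: 0.0
```

```bash
python3 pin.py; python3 -c "
from m import *
go(.4867,-.2826,.026,2.3)"
```

```text
t 33.4 pos [ 0.4877 -0.2834  0.1024] yaw 2.28 F [ 0.   0.7 -0.3] w 0.0595 gf 0.0
[ 0.99  0.29 -0.64  1.77  0.19  1.15  0.34]
pin top 1107 [ 0.4868 -0.2817  0.0944] ((486.86077880859375, -282.8708190917969), 10.94545841217041)
stand 9298 ((486.9737243652344, -283.3316955566406), (75.62939453125, 75.26380920410156), 84.27973175048828)
go [0.0011, -0.0012, 0.0765] [0.15, 0.11, -0.04]
```

Emit:
{"method": "send_rows", "body": {"increments": [[0.0,-0.001,0.04,0,0,0,0.06],[0.0,-0.001,0.076,0,0,0,0.06],[0.0,-0.001,0.076,0,0,0,0.06],[0.0,-0.001,0.076,0,0,0,0.03],[0.0,-0.001,0.076,0,0,0,0.01],[0.0,-0.001,0.076,0,0,0,0.01],[0.0,-0.001,0.076,0,0,0,0.01],[0.0,-0.001,0.076,0,0,0,0.01]]}}

```text
clock: 34.45
eef_pos: [0.4855, -0.2834, 0.0246]
tool_rot: [0.0, 0.693, 0.721, 0.0]
force: [-0.0, -1.3, 2.8]
grip_width: 0.244
gripper_force: 30.0
```

```bash
python3 -c "
from m import *
st()"
```

```text
t 34.45 pos [ 0.4855 -0.2834  0.0246] yaw 2.22 F [-0.  -1.3  2.8] w 0.0212 gf 30.0
```

Pin gripped (21 mm, 30 N). Lifting and staging short of the hole.

Emit:
{"method": "send_rows", "body": {"increments": [[0,0,-0.02,0,0,0,0.01],[0,0,-0.05,0,0,0,0.01],[0,0,-0.09,0,0,0,0.01],[0,0,-0.13,0,0,0,0.01],[0,0,-0.13,0,0,0,0.01]]}}

```text
clock: 35.08
eef_pos: [0.4871, -0.2839, 0.1588]
tool_rot: [0.003, 0.693, 0.721, 0.0]
force: [0.2, 0.2, -1.2]
grip_width: 0.245
gripper_force: 30.0
```

```bash
python3 -c "
from m import *
st();go(.62,-.075,.155,2.3)"
```

```text
t 35.08 pos [ 0.4871 -0.2839  0.1588] yaw 2.23 F [ 0.2  0.2 -1.2] w 0.0213 gf 30.0
go [0.2036, 0.1409, 0.0037] [0.26, 0.21, -0.07]
```

Emit:
{"method": "send_rows", "body": {"increments": [[0.204,0.14,0,0,0,0,0.01],[0.204,0.14,0,0,0,0,0.01],[0.204,0.14,0,0,0,0,0.01],[0.204,0.14,0,0,0,0,0.01],[0.204,0.14,0,0,0,0,0.01],[0.204,0.14,0,0,0,0,0.01],[0.204,0.14,0,0,0,0,0.01],[0.204,0.14,0,0,0,0,0.01]]}}

```text
clock: 36.08
eef_pos: [0.6168, -0.0755, 0.1544]
tool_rot: [0.0, 0.694, 0.72, -0.0]
force: [0.1, 0.6, -0.9]
grip_width: 0.242
gripper_force: 30.0
```

```bash
python3 - <<'E'
from m import *
st(); s=sensors.sense(); p,d,c=grab('wrist'); save('w5.png',p); P=cloud(d,c); np.savez("w5.npz",p=p,d=d,K=c[0],R=c[1],o=c[2])
m=(abs(P[...,2]-.040)<.003)&(abs(P[...,0]-.626)<.05)&(abs(P[...,1]+.016)<.03); q=P[m]
print("plate",len(q),cv2.minAreaRect((q[:,:2]*1000).astype(np.float32)))
T=(P-s['eef_pos'])@R_of(s['tool_rot']); 
for lo in range(-40,25,8):
    k=(T[...,2]*1000>=lo)&(T[...,2]*1000<lo+8)&(abs(T[...,0])<.03)&(abs(T[...,1])<.013); q=T[k]*1000
    if len(q)>5: print(lo,len(q),"y",q[:,1].min().round(1),q[:,1].max().round(1),"x",q[:,0].min().round(1),q[:,0].max().round(1))
print(proj([.6265,-.0165,.04],c))
E
```

```text
t 36.08 pos [ 0.6168 -0.0755  0.1544] yaw 2.1 F [ 0.1  0.6 -0.9] w 0.021 gf 30.0
plate 4430 ((627.4940795898438, -21.199844360351562), (70.12397003173828, 43.78025817871094), 2.1158735752105713)
-40 378 y -13.0 12.9 x 2.2 11.7
-32 623 y -12.9 12.9 x 0.9 14.5
-24 116 y -11.7 12.6 x 4.0 14.4
0 19 y -3.0 3.2 x 5.1 6.5
8 21 y -4.2 4.4 x 3.8 6.2
[[290.20430757 122.1096537 ]]
```

View pics/w5.png

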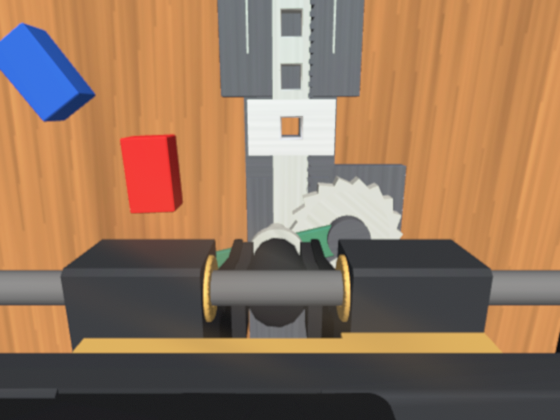

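The hole at (290,126) shows wood through it, so a slot is aligned. The pin shank is centred on the tool axis. Now the exact hole centre.

```bash
python3 - <<'E'
from m import *
z=np.load("w5.npz");p=z['p'];c=(z['K'],z['R'],z['o'])
g=cv2.cvtColor(p,cv2.COLOR_RGB2GRAY); sub=(g[105:150,262:320]<165).astype(np.uint8)
n,l,s,ce=cv2.connectedComponentsWithStats(sub)
for i in range(1,n):
    if s[i,4]>100:
        ct=cv2.findContours((l==i).astype(np.uint8),0,cv2.CHAIN_APPROX_NONE)[0][0][:,0]+[262,105]
        print(s[i],cv2.minAreaRect((ray(ct,.04,c)[:,:2]*1000).astype(np.float32)))
go(.6275,-.0212,.10,2.2)
E
```

```text
[ 19  12  21  20 387] ((627.25537109375, -19.981014251708984), (16.094066619873047, 15.013269424438477), 2.1113407611846924)
go [0.0537, 0.0126, 0.0544] [-0.01, 0.03, -0.08]
```

Emit:
{"method": "send_rows", "body": {"increments": [[0.054,0.013,0.02,0,0,0,0.01],[0.054,0.013,0.05,0,0,0,0.01],[0.054,0.013,0.078,0,0,0,0.01],[0.054,0.013,0.078,0,0,0,0.01],[0.054,0.013,0.078,0,0,0,0.01],[0.054,0.013,0.078,0,0,0,0.01]]}}

```text
clock: 36.88
eef_pos: [0.6291, -0.0197, 0.0779]
tool_rot: [0.001, 0.693, 0.721, 0.001]
force: [-0.3, -0.6, -1.9]
grip_width: 0.248
gripper_force: 30.0
```

```bash
python3 -c "
from m import *
st();go(.6274,-.0207,.02,2.2)"
```

```text
t 36.88 pos [ 0.6291 -0.0197  0.0779] yaw 2.2 F [-0.3 -0.6 -1.9] w 0.0215 gf 30.0
go [-0.0009, -0.0019, 0.0579] [0.13, 0.01, -0.0]
```

Emit:
{"method": "send_rows", "body": {"increments": [[-0.001,-0.001,0.01,0,0,0,0.01],[-0.001,-0.001,0.01,0,0,0,0.01],[-0.001,-0.001,0.01,0,0,0,0.01],[-0.001,-0.001,0.01,0,0,0,0.01]]}}

```text
clock: 37.38
eef_pos: [0.6273, -0.0205, 0.0665]
tool_rot: [0.0, 0.693, 0.721, 0.0]
force: [0.1, 0.5, -1.1]
grip_width: 0.248
gripper_force: 30.0
```

```bash
python3 -c "
from m import *
st();go(.6274,-.0207,.02,2.2)"
```

```text
t 37.38 pos [ 0.6273 -0.0205  0.0665] yaw 2.23 F [ 0.1  0.5 -1.1] w 0.0216 gf 30.0
go [-0.0002, 0.0001, 0.0465] [0.01, -0.01, 0.03]
```

Emit:
{"method": "send_rows", "body": {"increments": [[0,0,0.008,0,0,0,0.01],[0,0,0.016,0,0,0,0.01],[0,0,0.024,0,0,0,0.01],[0,0,0.03,0,0,0,0.01],[0,0,0.036,0,0,0,0.01],[0,0,0.036,0,0,0,0.01]]}}

```text
clock: 38.12
eef_pos: [0.6269, -0.0206, 0.0298]
tool_rot: [-0.0, 0.693, 0.721, -0.0]
force: [-0.2, 0.9, -1.3]
grip_width: 0.243
gripper_force: 30.0
```

Emit:
{"method": "send_rows", "body": {"increments": [[0,0,0.005,0,0,0,0.01],[0,0,0.009,0,0,0,0.01],[0,0,0.011,0,0,0,0.01],[0,0,0.011,0,0,0,0.01],[0,0,0.011,0,0,0,0.01]]}}

```text
clock: 38.75
eef_pos: [0.6271, -0.0206, 0.0196]
tool_rot: [0.0, 0.693, 0.721, -0.0]
force: [-3.8, -0.2, 5.7]
grip_width: 0.243
gripper_force: 30.0
```

Collar landed (about +6 N up). Release and rise, then check.

Emit:
{"method": "send_rows", "body": {"increments": [[0,0,0,0,0,0,0.05],[0,0,0,0,0,0,0.05],[0,0,0,0,0,0,0.05],[0,0,-0.03,0,0,0,0.05],[0,0,-0.08,0,0,0,0.05],[-0.03,0,-0.13,0,0,0,0.05],[-0.06,0,-0.18,0,0,0,0.05],[-0.06,0,-0.18,0,0,0,0.05]]}}

```text
clock: 39.75
eef_pos: [0.6318, -0.0838, 0.2035]
tool_rot: [0.003, 0.695, 0.719, 0.002]
force: [-0.7, 0.6, -0.8]
grip_width: 0.574
gripper_force: 0.0
```

```bash
python3 - <<'E'
from m import *
st(); p,d,c=grab('wrist'); save('w6.png',p); P=cloud(d,c)
m=(P[...,2]>.082)&(P[...,2]<.1)&(abs(P[...,0]-.627)<.03)&(abs(P[...,1]+.02)<.03);q=P[m]
print("pin top",len(q),q.mean(0).round(4) if len(q) else 0,np.percentile(q[:,2],95) if len(q) else 0)
m=(P[...,2]>.108)&(P[...,2]<.13)&(P[...,0]<.57)&(P[...,0]>.48)&(abs(P[...,1]+.1)<.07); q=P[m]
print("grip",len(q),q.mean(0).round(4) if len(q) else 0, cv2.minEnclosingCircle((q[:,:2]*1000).astype(np.float32)) if len(q) else 0)
go(.53,-.097,.14,90)
E
```

```text
t 39.75 pos [ 0.6318 -0.0838  0.2035] yaw 1.96 F [-0.7  0.6 -0.8] w 0.05 gf 0.0
pin top 569 [ 0.6278 -0.0205  0.0897] 0.09123913865655767
grip 87 [ 0.5427 -0.1404  0.1136] ((541.49169921875, -141.4998779296875), 6.991796016693115)
go [-0.0114, -0.1013, 0.0606] [0.11, 0.18, -87.92]
```

View pics/w6.png

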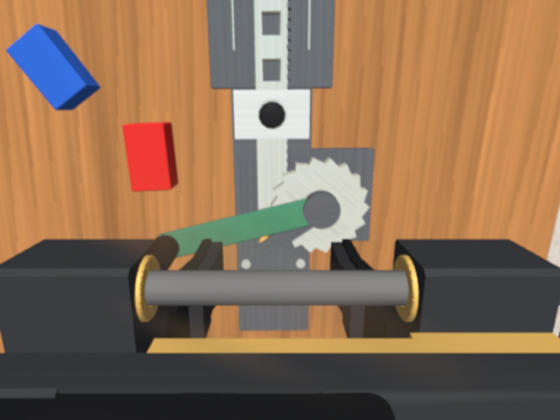

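The pin top is at z = 0.090, so its collar is home. The handle has coasted back to about y = −0.14 (grip at (165,245)), so I'll go and measure it.

```bash
python3 -c "
from m import *
go(.535,-.142,.15,90)"
```

```text
go [-0.0566, -0.0979, 0.0507] [0.11, 0.18, -87.92]
```

Emit:
{"method": "send_rows", "body": {"increments": [[-0.057,-0.098,0,0,0,-88,0.05],[-0.057,-0.098,0,0,0,-88,0.05],[-0.057,-0.098,0,0,0,-88,0.05],[-0.057,-0.098,0,0,0,-88,0.05],[-0.057,-0.098,0.02,0,0,-88,0.05],[-0.057,-0.098,0.04,0,0,-88,0.05],[-0.057,-0.098,0.05,0,0,-88,0.05],[-0.057,-0.098,0.05,0,0,-88,0.05]]}}

```text
clock: 40.8
eef_pos: [0.5325, -0.14, 0.147]
tool_rot: [-0.002, 0.016, 1.0, 0.001]
force: [-0.1, 0.5, 0.5]
grip_width: 0.575
gripper_force: 0.0
```

Emit:
{"method": "send_rows", "body": {"increments": [[0,0,0,0,0,0,0.05],[0,0,0,0,0,0,0.05],[0,0,0,0,0,0,0.05]]}}

```text
clock: 41.18
eef_pos: [0.5338, -0.141, 0.1493]
tool_rot: [-0.0, 0.021, 1.0, -0.0]
force: [0.6, -0.0, 0.4]
grip_width: 0.572
gripper_force: 0.0
```

```bash
cat > hd.py <<'E'
from m import *
st(); p,d,c=grab('wrist'); P=cloud(d,c)
m=(P[...,2]>.115)&(P[...,2]<.126)&(abs(P[...,0]-.535)<.04)&(abs(P[...,1]+.13)<.06);q=P[m]
print("grip",len(q),q.mean(0).round(4), cv2.minEnclosingCircle((q[:,:2]*1000).astype(np.float32)))
E
python3 hd.py; python3 -c "
from m import *
go(.5346,-.14,.047,90)"
```

```text
t 41.17 pos [ 0.5338 -0.141   0.1493] yaw 87.58 F [ 0.6 -0.   0.4] w 0.0498 gf 0.0
grip 1259 [ 0.5304 -0.1448  0.1197] ((531.2570190429688, -144.96409606933594), 12.86929988861084)
go [-0.0007, 0.0011, 0.1023] [-0.0, 0.0, -2.39]
```

Emit:
{"method": "send_rows", "body": {"increments": [[0.002,-0.004,0.05,0,0,-2.4,0.05],[0.002,-0.004,0.09,0,0,-2.4,0.05],[0.002,-0.004,0.102,0,0,-2.4,0.05],[0.002,-0.004,0.102,0,0,-2.4,0.05],[0.002,-0.01,0.102,0,0,-2.4,0.05],[0.002,-0.014,0.102,0,0,-2.4,0.05],[0.002,-0.018,0.102,0,0,-2.4,0.05],[0.002,-0.018,0.102,0,0,-2.4,0.05]]}}

```text
clock: 42.22
eef_pos: [0.5312, -0.1598, 0.0476]
tool_rot: [0.0, -0.001, 1.0, -0.0]
force: [0.2, -0.1, -0.4]
grip_width: 0.571
gripper_force: 0.0
```

Emit:
{"method": "send_rows", "body": {"increments": [[-0.001,-0.002,0,0,0,0,0.05],[-0.001,-0.004,0,0,0,0,0.05],[-0.001,-0.006,0,0,0,0,0.05],[-0.001,-0.008,0,0,0,0,0.05],[-0.001,-0.008,0,0,0,0,0.05]]}}

```text
clock: 42.85
eef_pos: [0.5324, -0.1662, 0.0473]
tool_rot: [0.0, -0.001, 1.0, 0.001]
force: [1.1, 4.6, -0.2]
grip_width: 0.577
gripper_force: 2.4
```

Emit:
{"method": "send_rows", "body": {"increments": [[0,-0.002,0,0,0,0,0.05],[0,-0.004,0,0,0,0,0.05],[0,-0.004,0,0,0,0,0.05],[0,-0.004,0,0,0,0,0.05]]}}

```text
clock: 43.35
eef_pos: [0.5325, -0.1663, 0.0472]
tool_rot: [-0.0, -0.003, 1.0, 0.003]
force: [0.6, 15.2, 0.8]
grip_width: 0.576
gripper_force: 7.8
```

The handle is hard against the rear stop (15 N, no movement). Back off gently and rise.

Emit:
{"method": "send_rows", "body": {"increments": [[0,0.004,0,0,0,0,0.05],[0,0.01,0,0,0,0,0.05],[0,0.016,0,0,0,0,0.05],[0,0.016,0,0,0,0,0.05],[0,0.016,-0.05,0,0,0,0.05],[0,0.016,-0.1,0,0,0,0.05],[0.02,0.016,-0.16,0,0,0,0.05],[0.02,0.016,-0.18,0,0,0,0.05]]}}

```text
clock: 44.35
eef_pos: [0.5127, -0.1557, 0.2309]
tool_rot: [0.002, -0.001, 1.0, -0.002]
force: [0.4, 0.6, -1.6]
grip_width: 0.572
gripper_force: 0.0
```

Emit:
{"method": "send_rows", "body": {"increments": [[0,0,0,0,0,0,0.05],[0,0,0,0,0,0,0.05]]}}

```text
clock: 44.6
eef_pos: [0.5116, -0.1555, 0.2263]
tool_rot: [-0.001, -0.001, 1.0, 0.0]
force: [-0.1, 0.2, -0.3]
grip_width: 0.571
gripper_force: 0.0
```

```bash
python3 hd.py; python3 - <<'E'
from jaw import *
p=tops(); save('end.png',cv2.resize(p[130:310,170:410],None,fx=3.3,fy=3.3,interpolation=cv2.INTER_CUBIC)[:600,:800])
E
```

```text
t 44.6 pos [ 0.5116 -0.1555  0.2263] yaw 90.08 F [-0.1  0.2 -0.3] w 0.0497 gf 0.0
grip 701 [ 0.5332 -0.1536  0.1198] ((534.0636596679688, -153.59317016601562), 12.81621265411377)
rows y_mm:n [(-30, 9), (95, 29), (100, 29), (105, 15), (110, 28), (115, 29), (120, 30), (125, 21), (130, 32), (135, 34), (140, 24), (145, 26), (150, 33), (155, 34), (160, 21), (165, 28), (170, 32), (175, 33), (180, 24), (185, 28), (190, 32), (195, 30), (200, 20), (205, 28), (210, 28), (215, 19), (220, 12)]
grip 11 [ 0.5351 -0.1632  0.1179]
```

View pics/end.png

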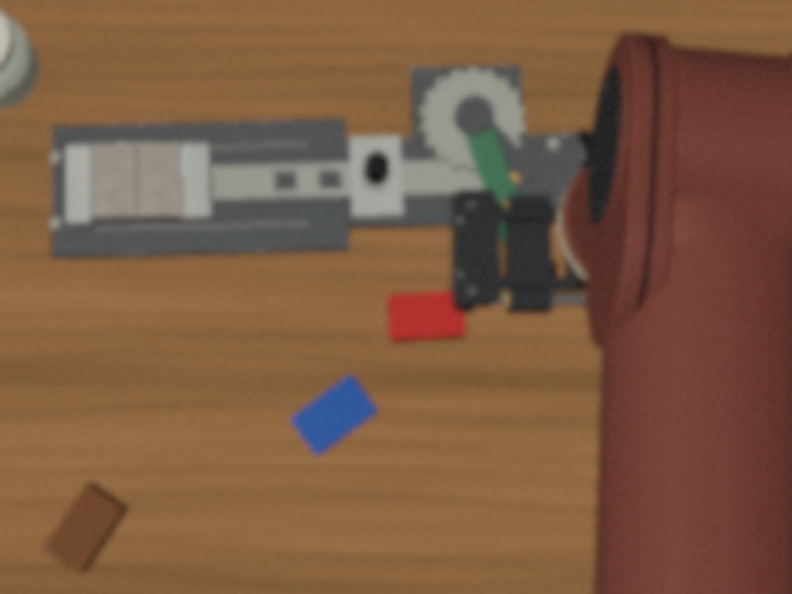

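The stones are tight between stop and jaw (crop (65–210,180)), the pin is in the fork at (376,167), and the handle is at the rear.

```bash
python3 -c "
from rig import hand_in
print(hand_in())"
```

```text
the job is handed in; nothing more can be done
None
```

I stood both grey stones in the clamp, closed the row tight, dropped the lock pin home and swung the handle to its rear stop; the job is handed in at about 45 s on the robot clock.

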